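# Size the unmarked jar stopper in the step gauge

## Robot

A 7-joint arm with a two-finger parallel gripper is mounted at the origin on the work surface. World frame = base frame: x ahead of the robot, y to its left, z up, the work surface at z = 0. Lengths are in m, angles in rad, forces in N, time in s.
With the tool pointing down it reaches from about 0.4 to 0.875 m from the base axis. Payload 19.3 kg.
Tool frame: the origin (TCP) lies at the very end of the fingers, on their centre line; the grasp point (between the pads) lies 19 mm behind it; z points along the fingers, x is the direction in which the jaws open and shut, and the axes are right-handed (so a half turn about z gives the same grasp; the last joint's range is limited). The gripper opens to 85 mm and grips with 20 to 120 N. Pads are 22 mm wide; open, the fingers measure 114 mm over their backs; the gripper's body (76 mm by 85 mm) begins 54 mm behind the grasp point. The pads swing forward as they close: fully open they stand 13 mm farther back than shut.
Start: joints at [-1.269, 0.521, -0.036, 1.599, 0.021, 1.021, -0.113], TCP at [0.227, 0.582, 0.231] pointing down, gripper open.
Joint ranges: [-2.91, 2.91], [-0.3, 2.13], [-1.5, 1.42], [0.17, 2.43], [-1.26, 4.41], [0.16, 1.93], [-2.52, 2.52]. Speed limits (rad/s): [1.89, 1.89, 2.39, 2.39, 3.01, 3.01, 3.01].

## Interface

Orientations are given as [roll, pitch, yaw] about the fixed x, y, z axes, in that order (R = Rz(yaw) Ry(pitch) Rx(roll)).
In Python, from workcell import bot gives the robot as it stands.
- The arm moves only by the tool jog_arm, never from a script. Its argument "increments" is a list of rows, each an object of numbers: "wx", "wy", "wz": the turn, a rotation vector about the tool's x, y, z in degrees; "x", "y", "z": the shift along the tool's x, y, z in cm; "claw": the opening in per cent of the stroke, from 0 (shut) to 100 (fully open). A call has 1 to 10 rows; each row is the pose to reach, as a shift and turn from the pose measured when the call began, along the tool's axes at that moment; what a row does not reach only later rows make up. A row lasts 1/8 s, in which the tool goes at most 62.5 mm and 10.7 degrees, less where a joint would pass 70% of its speed; a pose out of reach is approached as far as the arm can. A call with a gripper value outside its range is refused whole. The fingers move at their own pace and stop on an object; "squeeze" is the grip in N (left out, the last holds). Time passes only in rows, so rows that repeat a pose let the fingers close. It gives the time, the measured TCP pose, the force and the opening at its end, in the units of the state.
- bot.observe(): the state, without advancing time (a new reading comes with each control period).
- bot.grab_frame(name): name is "side" or "top" or "wrist"; returns a dict with "pixels" (400x640x3 uint8, red, green, blue), "fov_y" (degrees; the focal length in pixels is half the picture's height over the tangent of half this angle, whatever the lens; pixels are square), "cx", "cy" (the principal point, pixels), "k1" (the pictures are not rectified: a ray, as slopes to the right and down, at radius r is drawn at 1 + k1 r^2 times it, then the intrinsics apply), "origin" and "orientation" of the camera in the world. Camera axes: x right, y down, z forward; pixel columns grow to the right and rows downward; lengths in m; the calibration is good to about 2 mm. A picture is of the moment at which its call begins. There is no depth.
- bot.job_done(): hands the job in, once; it reports no verdict.
The state is a dict: "clock": time; "qpos": joint angles; "qd": joint speeds; "joint_efforts": joint torques, N m; "position": TCP position; "tool_rot": TCP orientation; "force": force on the tool from outside, world axes, zero at the start; "moment": the same for the moment, N m; "grip_width": finger opening in m.
Only numpy, scipy, OpenCV 4.12 (cv2) and the standard library are available. Lean on these libraries where they do the work, as an engineer would, in place of code of your own. Each camera call takes 0.05 s, during which the arm holds its last target.

## Task

Find the size of the unmarked stopper in the blue tray: try its plug in each pocket of the sprung aluminium step gauge in turn, from the smallest upward, lightly and without ever forcing it down hard on its springs, until it goes in. Leave it there, fully home with its flange flat on the step, and let go. Leave the other two stoppers and the things standing around where they are.

Things in the scene. Friction and masses are not known exactly. Their poses are not given: they have to be found in the camera images.
- stopper_a: One of three look-alike white ceramic jar stoppers, 90 g: plug 14 mm long, on it a flange 52 mm wide, 6 mm thick, on that a wooden grip block 34 (its x) x 20 (its y) x 28 mm high. Origin: centre of the plug's foot, z up. Plug diameter hidden, 32 to 40 mm, different for each of the three, foot edge rounded 1 mm: about 1 mm under one of gauge steps 2 to 4, 3 mm too big for the step before.
- stopper_b: One of three look-alike white ceramic jar stoppers, 90 g: plug 14 mm long, on it a flange 52 mm wide, 6 mm thick, on that a wooden grip block 34 (its x) x 20 (its y) x 28 mm high. Origin: centre of the plug's foot, z up. Plug diameter hidden, 32 to 40 mm, different for each of the three, foot edge rounded 1 mm: about 1 mm under one of gauge steps 2 to 4, 3 mm too big for the step before.
- stopper_c: One of three look-alike white ceramic jar stoppers, 90 g: plug 14 mm long, on it a flange 52 mm wide, 6 mm thick, on that a wooden grip block 34 (its x) x 20 (its y) x 28 mm high. Origin: centre of the plug's foot, z up. Plug diameter hidden, 32 to 40 mm, different for each of the three, foot edge rounded 1 mm: about 1 mm under one of gauge steps 2 to 4, 3 mm too big for the step before.
- gauge: Dark base plate of the sizing gauge, fixed to the table, 84 (x) x 278 (y) x 8 mm; origin at the centre of its underside. Over it, on springs, an aluminium staircase of four treads, 68 mm wide (x), each 62 mm long, following one another along +y from the lowest to the highest, tops 44, 50, 56 and 62 mm above the table. Each tread has one round blind pocket 18 mm deep, sharp rim.
- gauge_steps (a joint): How far the aluminium staircase is pressed down on its springs: 0 at rest, up to 0.010 m. It begins to give at about 1 N and then gives 1 mm for each 4 N; it comes back up when let go. Pressing it down 5 mm is forcing it.
- step1 (a point): Centre of the pocket mouth of gauge step 1, level with its tread (44 mm above the table at rest). Pocket diameter 29 mm. z up, y along the staircase towards the bigger steps.
- step2 (a point): Centre of the pocket mouth of gauge step 2, level with its tread (50 mm above the table at rest). Pocket diameter 33 mm. z up, y along the staircase towards the bigger steps.
- step3 (a point): Centre of the pocket mouth of gauge step 3, level with its tread (56 mm above the table at rest). Pocket diameter 37 mm. z up, y along the staircase towards the bigger steps.
- step4 (a point): Centre of the pocket mouth of gauge step 4, level with its tread (62 mm above the table at rest). Pocket diameter 41 mm. z up, y along the staircase towards the bigger steps.
- tray_socket (a point): Centre of the socket (46 mm wide, through) in the blue tray, a block 76 x 76 x 26 mm fixed to the table; at its top, 26 mm above the table. The unmarked stopper to be sized hangs here by its flange, its plug hidden in the socket; which of the three it is differs from run to run.
- stand: Dark wooden stand fixed to the table, 150 (x) x 76 (y) x 26 mm, with two 46 mm sockets 36 mm either side of its centre along x, in which the two other stoppers hang by their flanges. Origin: centre of its underside.
- amber_jar: Amber glass jar with black cap, 84 mm across, 120 mm tall, behind the work area; bystander. Origin: centre of its underside.
- clear_jar: Clear glass jar with white cap, 90 mm across, 130 mm tall, behind the work area; bystander. Origin: centre of its underside.
- tin: Green tin, 68 mm across, 70 mm tall; bystander. Origin: centre of its underside.
- mortar: White ceramic bowl, 100 mm across, 60 mm tall; bystander. Origin: centre of its underside.
- brush: Brush, 170 mm long, lying between the robot and the gauge; bystander. Origin at its underside, x along it.
- jar_ring: Brass jar ring, 80 mm across, 12 mm high, lying flat; bystander. Origin: centre of its underside.

How it is judged:
By the outcome, as a careful person would: the job done as asked, in the order asked, and still so for the second after the job is handed in, with the robot touching nothing.
It also fails if it takes over 72 s, if anything falls off the work surface, if the arm or the gripper's body presses on something with over 40 N, if the wrist force passes 120 N, or if a joint passes its speed limit or range.

## Working session

There is one attempt and no reset: what is moved stays moved. The work goes in short steps, Python scripts to look and compute and a tool call to move; the robot and the scene stay as the last step left them, time stands still between calls to the robot, and variables do not carry over. Pictures are saved under pics/ and viewed, and the job is handed in when it is done.

Besides the shell and the picture viewer there is one more tool, called after ">>>" as name([rows], argument=value, ...), one row to a line, values as JSON. jog_arm: Moves the arm, as the interface text tells. Its arguments: {"type":"object","properties":{"increments":{"type":"array","items":{"type":"object","properties":{"wx":{"type":"number"},"wy":{"type":"number"},"wz":{"type":"number"},"x":{"type":"number"},"y":{"type":"number"},"z":{"type":"number"},"claw":{"type":"number"}}}},"squeeze":{"type":"number"}},"required":["increments"]}

```bash
ls; mkdir -p pics; python3 - <<'E'
from workcell import bot
import cv2
s=bot.observe()
for k,v in s.items(): print(k,v)
for n in ("side","top","wrist"):
    f=bot.grab_frame(n)
    cv2.imwrite(f"pics/{n}0.png",f["pixels"][:,:,::-1])
    print(n,{k:v for k,v in f.items() if k!="pixels"})
E
```

```text
pics
clock 0.0
qpos [-1.26920046  0.52201912 -0.03636167  1.59999628  0.02121339  1.02112554
 -0.11276591]
qd [-0.00064897  0.00120063 -0.00093575  0.00156953  0.00112534 -0.00306992
 -0.00033554]
joint_efforts [-1.20823803e-03 -9.27109838e+01  1.97935246e+00 -3.69927871e+01
  1.78014860e-02  8.36507214e-03 -2.87184992e-05]
position [0.22695094 0.58196998 0.23072638]
tool_rot [3.14151435e+00 1.16014203e-03 1.19906104e+00]
force [ 0.7495068  -0.83455634  0.27035017]
moment [0.0300855  0.00743083 0.01546279]
grip_width 0.08541308858929049
side {'fov_y': 56.28770352052249, 'cx': 318.56151446507465, 'cy': 196.4763227766061, 'k1': -0.0905509592902402, 'origin': array([0.42719918, 0.61114022, 0.59969728]), 'orientation': array([-2.2744599 ,  0.01211982, -2.97317553])}
top {'fov_y': 47.66667440333178, 'cx': 321.3489635029849, 'cy': 214.49758165625855, 'k1': 0.0405294580505837, 'origin': array([ 0.42137435, -0.00329988,  1.11821155]), 'orientation': array([-3.03157290e+00,  2.88090668e-03, -1.55645550e+00])}
wrist {'fov_y': 66.6291654816814, 'cx': 319.4983205101154, 'cy': 206.53796695858117, 'k1': -0.0063162098958488315, 'origin': array([0.15439973, 0.6105317 , 0.37325197]), 'orientation': array([2.82986730e+00, 1.64696511e-03, 1.19903273e+00])}
```

View pics/side0.png

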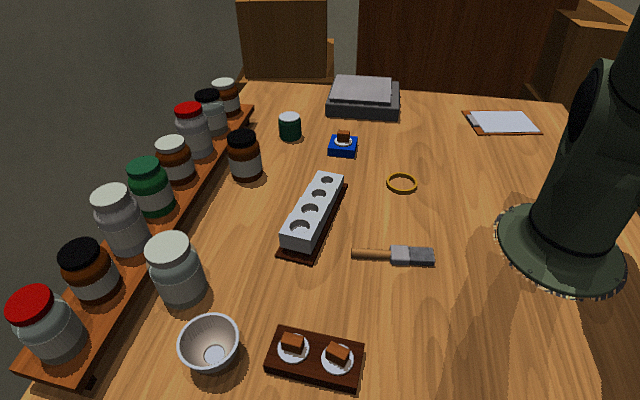

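View pics/top0.png

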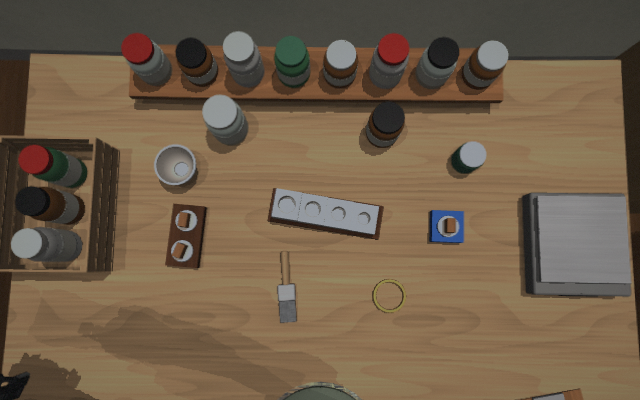

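View pics/wrist0.png

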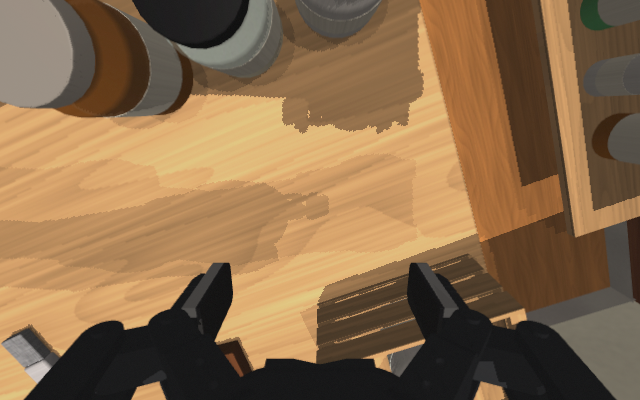

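```bash
cat > h.py <<'E'
import numpy as np, cv2
from scipy.spatial.transform import Rotation as R
from workcell import bot
def f_of(f): return f["pixels"].shape[0]/2/np.tan(np.radians(f["fov_y"]/2))
def K(f): F=f_of(f); return np.array([[F,0,f["cx"]],[0,F,f["cy"]],[0,0,1.]])
def Rc(f): return R.from_euler("xyz",f["orientation"]).as_matrix()
def rays(f,uv):
    uv=np.asarray(uv,float).reshape(-1,1,2)
    n=cv2.undistortPoints(uv,K(f),np.array([f["k1"],0,0,0])).reshape(-1,2)
    d=np.c_[n,np.ones(len(n))]@Rc(f).T
    return d/np.linalg.norm(d,axis=1)[:,None]
def plane(f,uv,z):
    d=rays(f,uv); o=np.asarray(f["origin"]); return o+d*((z-o[2])/d[:,2])[:,None]
def proj(f,P):
    P=np.atleast_2d(np.asarray(P,float)); c=(P-f["origin"])@Rc(f)
    n=c[:,:2]/c[:,2:]; r2=(n**2).sum(1)[:,None]; n=n*(1+f["k1"]*r2)
    return n*f_of(f)+[f["cx"],f["cy"]]
def tri(obs): # list of (frame,uv)
    A=np.zeros((3,3));b=np.zeros(3);L=[]
    for f,uv in obs:
        d=rays(f,[uv])[0];M=np.eye(3)-np.outer(d,d);A+=M;b+=M@f["origin"];L.append((M,f["origin"]))
    p=np.linalg.solve(A,b); return p,[np.linalg.norm(M@(p-o)) for M,o in L]
import pickle
def grab(n,tag):
    f=bot.grab_frame(n); pickle.dump(f,open(f"pics/{tag}.pkl","wb")); cv2.imwrite(f"pics/{tag}.png",f["pixels"][:,:,::-1]); return f
def load(tag): return pickle.load(open(f"pics/{tag}.pkl","rb"))
def crop(f,name,x0,y0,x1,y1,s):
    im=f["pixels"][y0:y1,x0:x1,::-1]; cv2.imwrite(f"pics/{name}.png",cv2.resize(im,None,fx=s,fy=s,interpolation=cv2.INTER_CUBIC))
E
python3 - <<'E'
from h import *
t=grab("top","top1"); s=grab("side","side1")
im=np.vstack([cv2.resize(t["pixels"][180:260,260:480],(770,280),interpolation=3),cv2.resize(s["pixels"][120:270,270:410],(280,300),interpolation=3) if 0 else cv2.resize(s["pixels"][120:270,270:420],(300,300),interpolation=3).repeat(1,0) @np.eye(3,dtype=np.uint8) if 0 else np.zeros((1,770,3),np.uint8)])
cv2.imwrite("pics/c1.png",im[:,:,::-1])
crop(s,"c2",270,120,420,270,4)
print(plane(t,[[447,226],[325,213],[186,237]],0.03))
E
```

```text
[[ 0.5179656  -0.30062758  0.03      ]
 [ 0.5452959  -0.00722015  0.03      ]
 [ 0.48268686  0.32535088  0.03      ]]
```

View pics/c1.png

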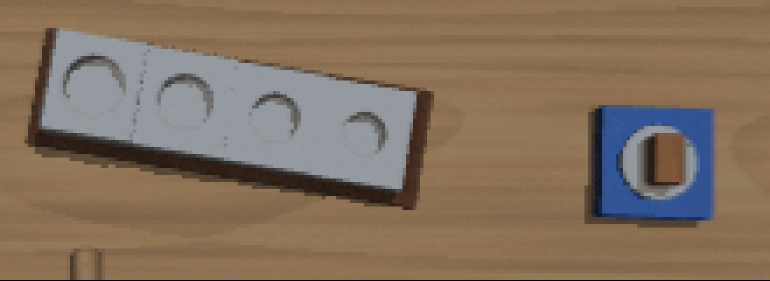

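View pics/c2.png

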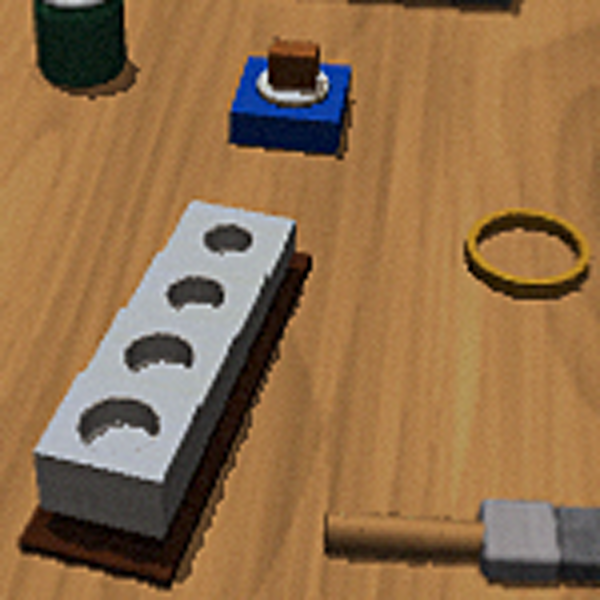

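>>> jog_arm([
  {"x": -29.6,"y": 43,"z": -5,"wz": 95},
  {"x": -29.6,"y": 43,"z": -5,"wz": 95},
  {"x": -29.6,"y": 43,"z": -5,"wz": 95},
  {"x": -29.6,"y": 43,"z": -5,"wz": 95},
  {"x": -29.6,"y": 43,"z": -5,"wz": 95},
  {"x": -29.6,"y": 43,"z": -5,"wz": 95},
  {"x": -29.6,"y": 43,"z": -5,"wz": 95},
  {"x": -29.6,"y": 43,"z": -5,"wz": 95},
  {"x": -29.6,"y": 43,"z": -5,"wz": 95},
  {"x": -29.6,"y": 43,"z": -5,"wz": 95},
])

```text
schema error: expected keys wx, wy, wz, x, y, z, claw
```

>>> jog_arm([
  {"x": -29.6,"y": 43,"z": -5,"wx": 0,"wy": 0,"wz": 95,"claw": 100},
  {"x": -29.6,"y": 43,"z": -5,"wx": 0,"wy": 0,"wz": 95,"claw": 100},
  {"x": -29.6,"y": 43,"z": -5,"wx": 0,"wy": 0,"wz": 95,"claw": 100},
  {"x": -29.6,"y": 43,"z": -5,"wx": 0,"wy": 0,"wz": 95,"claw": 100},
  {"x": -29.6,"y": 43,"z": -5,"wx": 0,"wy": 0,"wz": 95,"claw": 100},
  {"x": -29.6,"y": 43,"z": -5,"wx": 0,"wy": 0,"wz": 95,"claw": 100},
  {"x": -29.6,"y": 43,"z": -5,"wx": 0,"wy": 0,"wz": 95,"claw": 100},
  {"x": -29.6,"y": 43,"z": -5,"wx": 0,"wy": 0,"wz": 95,"claw": 100},
  {"x": -29.6,"y": 43,"z": -5,"wx": 0,"wy": 0,"wz": 95,"claw": 100},
  {"x": -29.6,"y": 43,"z": -5,"wx": 0,"wy": 0,"wz": 95,"claw": 100},
])

```text
clock: 1.5
position: [0.5209, 0.1485, 0.2813]
tool_rot: [3.141, -0.001, -0.463]
force: [-0.3, 1.0, -0.2]
grip_width: 0.0855
```

```bash
python3 - <<'E'
from h import *
s=bot.observe(); print(s["clock"],s["position"],s["tool_rot"],s["qpos"],s["force"])
w=grab("wrist","w1")
E
```

```text
1.5 [0.52087452 0.1484594  0.28128573] [ 3.14074367e+00 -7.38722443e-04 -4.63377901e-01] [-0.74956903  0.36658765  0.48275726  1.77914823 -0.19252244  1.04284748
 -0.66000372] [-0.31008564  0.98312674 -0.16186031]
```

View pics/w1.png

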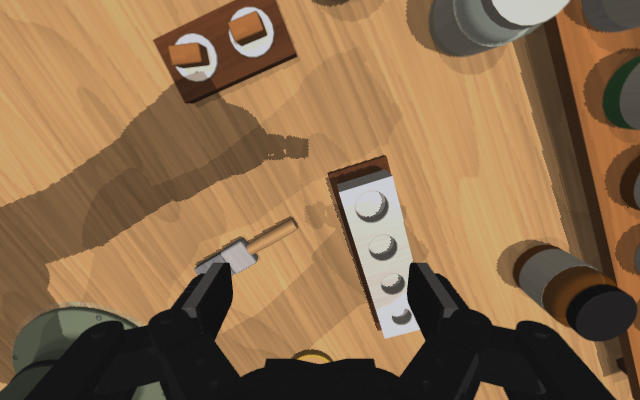

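>>> jog_arm([
  {"x": 22.8,"y": 38.9,"z": 3,"wx": 0,"wy": 0,"wz": 63.5,"claw": 100},
  {"x": 22.8,"y": 38.9,"z": 3,"wx": 0,"wy": 0,"wz": 63.5,"claw": 100},
  {"x": 22.8,"y": 38.9,"z": 3,"wx": 0,"wy": 0,"wz": 63.5,"claw": 100},
  {"x": 22.8,"y": 38.9,"z": 3,"wx": 0,"wy": 0,"wz": 63.5,"claw": 100},
  {"x": 22.8,"y": 38.9,"z": 3,"wx": 0,"wy": 0,"wz": 63.5,"claw": 100},
  {"x": 22.8,"y": 38.9,"z": 3,"wx": 0,"wy": 0,"wz": 63.5,"claw": 100},
  {"x": 22.8,"y": 38.9,"z": 3,"wx": 0,"wy": 0,"wz": 63.5,"claw": 100},
  {"x": 22.8,"y": 38.9,"z": 3,"wx": 0,"wy": 0,"wz": 63.5,"claw": 100},
  {"x": 22.8,"y": 38.9,"z": 3,"wx": 0,"wy": 0,"wz": 63.5,"claw": 100},
  {"x": 22.8,"y": 38.9,"z": 3,"wx": 0,"wy": 0,"wz": 63.5,"claw": 100},
])

```text
clock: 2.8
position: [0.553, -0.2976, 0.2512]
tool_rot: [3.141, 0.001, -1.564]
force: [0.6, 0.8, -0.3]
grip_width: 0.0853
```

```bash
python3 - <<'E'
from h import *
s=bot.observe(); print(s["clock"],s["position"],s["tool_rot"],s["qpos"],s["force"])
w=grab("wrist","w2")
t=grab("top","top2")
w1=load("w1")
for uv,z in zip([[371,206],[382,247],[392,284],[401,315]],[.062,.056,.05,.044]): print(plane(w1,uv,z))
E
```

```text
2.8 [ 0.55296443 -0.29762386  0.25123617] [ 3.14135560e+00  5.57774256e-04 -1.56394931e+00] [-0.0670824   0.61791658  0.74491579  1.59578975 -0.45454255  1.10892008
 -0.77185559] [ 0.60156518  0.80184904 -0.26204138]
[[0.56244392 0.08580362 0.062     ]]
[[0.55273829 0.02460498 0.056     ]]
[[ 0.54297062 -0.0376568   0.05      ]]
[[ 0.53464035 -0.0966809   0.044     ]]
```

View pics/w2.png

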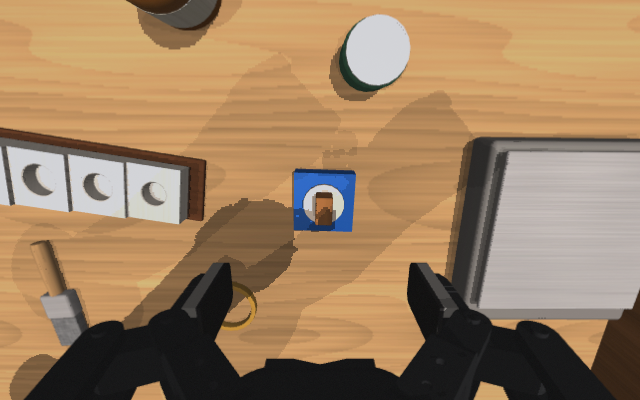

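```bash
python3 - <<'E'
from h import *
w=load("w2"); t=load("top2")
crop(w,"c3",280,150,370,250,6)
crop(t,"c4",410,190,490,260,7)
E
```

```text
(no output)
```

View pics/c3.png

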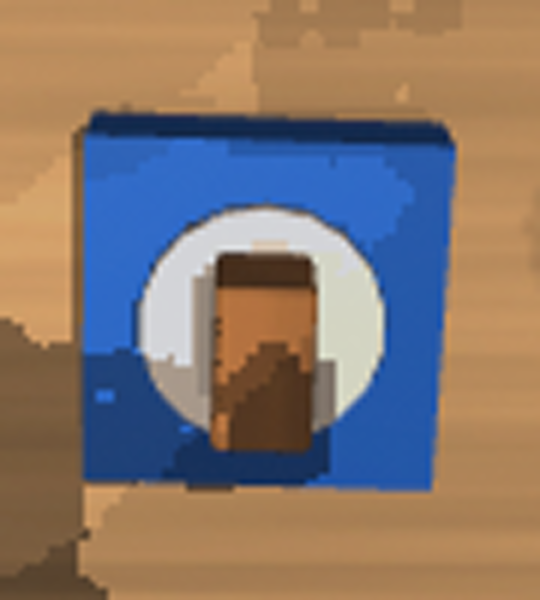

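View pics/c4.png

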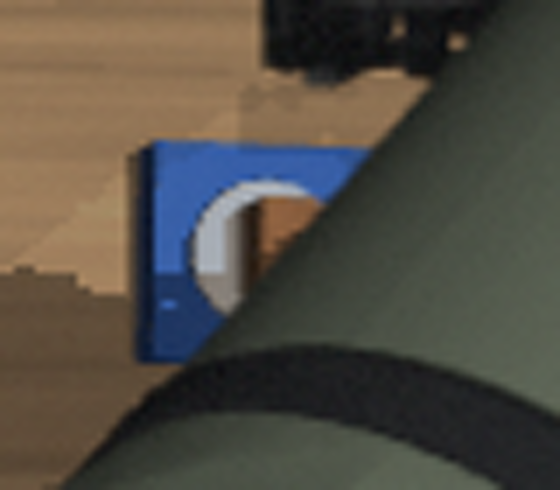

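```bash
python3 - <<'E'
from h import *
w=load("w2"); t=load("top1"); s=load("side1")
c=lambda a:np.array(a)/6+[280,150]-0.42
q=c([(216,285),(315,288),(312,452),(211,447)]); T=c([(83,130),(447,145),(432,490),(84,480)])
print("tri block",tri([(w,q.mean(0)),(t,np.array([669.5,158])/3.5+[260,180]-.36)]))
P=plane(w,q,.06); print(P,P.mean(0),np.linalg.norm(np.roll(P,-1,0)-P,axis=1)); e=P[2]-P[1];e2=P[3]-P[0];print(np.degrees(np.arctan2(*e[1::-1])),np.degrees(np.arctan2(*e2[1::-1])))
P=plane(w,T,.026); print(P.mean(0),np.linalg.norm(np.roll(P,-1,0)-P,axis=1))
print("flange",plane(w,c([[261,325],[139,325],[385,325],[261,205]]),.032))
# block in top with z=.06
print(plane(t,np.array([[669.5,158]])/3.5+[260,180]-.36,.06))
# hsv masks for flange
for n,f,b in (("w",w,(280,150,370,250)),("t",t,(425,205,475,250))):
    im=f["pixels"][b[1]:b[3],b[0]:b[2]]; h=cv2.cvtColor(im,cv2.COLOR_RGB2HSV)
    blue=((h[...,0]>100)&(h[...,0]<130)&(h[...,1]>120)).astype(np.uint8)
    cs,_=cv2.findContours(blue,cv2.RETR_EXTERNAL,cv2.CHAIN_APPROX_NONE); k=max(cs,key=cv2.contourArea)
    r=cv2.minAreaRect(k); print(n,np.array(r[0])+b[:2],r[1],r[2])
E
```

```text
tri block (array([ 0.5184821 , -0.30265147,  0.05682744]), [np.float64(0.00019613956871401023), np.float64(0.00019613956871396566)])
[[ 0.53600754 -0.29355557  0.06      ]
 [ 0.53554246 -0.31237832  0.06      ]
 [ 0.50215913 -0.31244363  0.06      ]
 [ 0.50307285 -0.29267695  0.06      ]] [ 0.51919549 -0.30276362  0.06      ] [0.01882849 0.03338339 0.01978779 0.03294641]
-179.88790328139848 178.4718398837808
[ 0.5194431  -0.30280528  0.026     ] [0.07439822 0.07603618 0.07553379 0.07681269]
flange [[ 0.51943167 -0.30260869  0.032     ]
 [ 0.51926028 -0.27730734  0.032     ]
 [ 0.51960611 -0.32832742  0.032     ]
 [ 0.54495093 -0.30234039  0.032     ]]
[[ 0.51828973 -0.30158311  0.06      ]]
w [323.69922638 200.02331161] (61.232662200927734, 60.766258239746094) 1.9091522693634033
t [446. 226.] (32.0, 32.0) 90.0
```

>>> jog_arm([
  {"x": 0.5,"y": 3.4,"z": 4,"wx": 0,"wy": 0,"wz": 0,"claw": 100},
  {"x": 0.5,"y": 3.4,"z": 9,"wx": 0,"wy": 0,"wz": 0,"claw": 100},
  {"x": 0.5,"y": 3.4,"z": 14,"wx": 0,"wy": 0,"wz": 0,"claw": 90},
  {"x": 0.5,"y": 3.4,"z": 14,"wx": 0,"wy": 0,"wz": 0,"claw": 80},
  {"x": 0.5,"y": 3.4,"z": 14,"wx": 0,"wy": 0,"wz": 0,"claw": 70},
])

```text
clock: 3.52
position: [0.5198, -0.3032, 0.1134]
tool_rot: [-3.14, -0.001, -1.564]
force: [-0.8, 0.2, 0.6]
grip_width: 0.0598
```

```bash
python3 - <<'E'
from h import *
s=bot.observe(); print(s["clock"],s["position"],s["tool_rot"],s["force"],s["grip_width"])
w=grab("wrist","w3"); 
E
```

```text
3.525 [ 0.51983148 -0.30324828  0.1133635 ] [-3.14004402e+00 -7.36403463e-04 -1.56354972e+00] [-0.76424593  0.1791697   0.61696   ] 0.05977887510296382
```

View pics/w3.png

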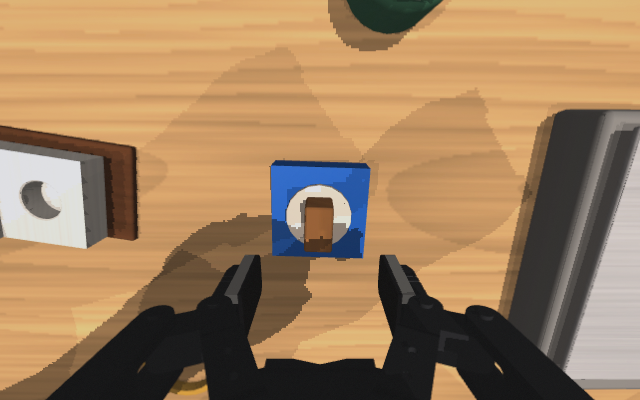

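```bash
python3 - <<'E'
from h import *
w=load("w3"); crop(w,"c5",262,150,382,270,6)
E
```

```text
(no output)
```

View pics/c5.png

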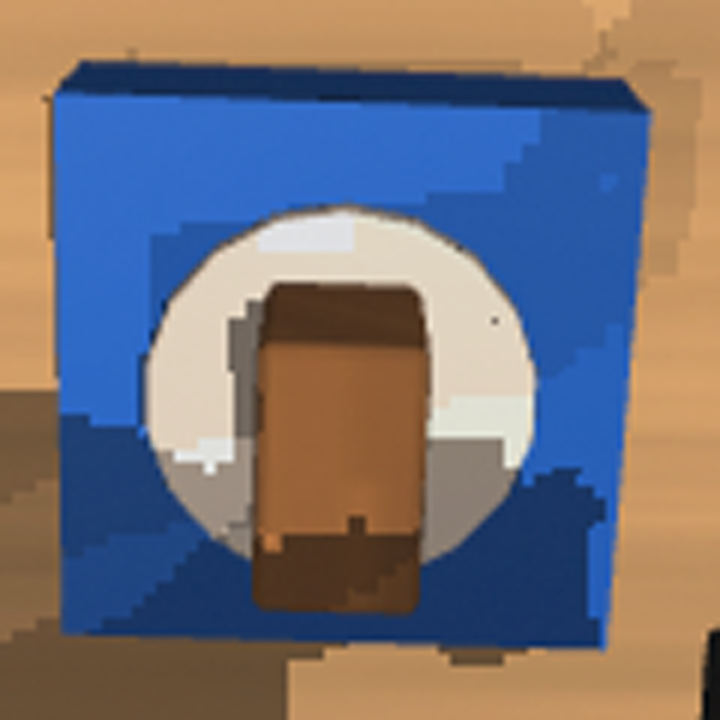

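```bash
python3 - <<'E'
from h import *
w=load("w3"); c=lambda a:np.array(a)/6+[262,150]-.42
P=plane(w,c([(258,342),(428,345),(418,612),(253,608)]),.06);print(P.round(4),P.mean(0),np.linalg.norm(np.roll(P,-1,0)-P,axis=1))
F=plane(w,c([(146,390),(536,390),(345,207),(190,275),(490,275)]),.032)[:,:2];print(F)
A=np.c_[2*F,np.ones(5)];x=np.linalg.lstsq(A,(F**2).sum(1),rcond=None)[0];print(x[:2],np.sqrt(x[2]+x[0]**2+x[1]**2))
t=load("w2"); q=np.array([(216,285),(315,288),(312,452),(211,447)]).mean(0)/6+[280,150]-.42
print(tri([(w,c([(258,342),(428,345),(418,612),(253,608)]).mean(0)),(t,q)]))
E
```

```text
[[ 0.5357 -0.2933  0.06  ]
 [ 0.5355 -0.3125  0.06  ]
 [ 0.5023 -0.312   0.06  ]
 [ 0.5027 -0.2925  0.06  ]] [ 0.51904557 -0.30258102  0.06      ] [0.0191557  0.03314985 0.01950349 0.03298792]
[[ 0.52013229 -0.27742706]
 [ 0.52047024 -0.32805549]
 [ 0.54466178 -0.30308814]
 [ 0.53565659 -0.2834295 ]
 [ 0.53591596 -0.32160195]]
[ 0.51926722 -0.30270537] 0.02531117958132076
(array([ 0.51967488, -0.30266861,  0.06064536]), [np.float64(8.645307496375915e-05), np.float64(8.64530749637317e-05)])
```

>>> jog_arm([
  {"x": -0.05,"y": 0.06,"z": 4,"wx": 0,"wy": 0,"wz": 0,"claw": 70},
  {"x": -0.05,"y": 0.06,"z": 7,"wx": 0,"wy": 0,"wz": 0,"claw": 70},
  {"x": -0.05,"y": 0.06,"z": 7.8,"wx": 0,"wy": 0,"wz": 0,"claw": 70},
  {"x": -0.05,"y": 0.06,"z": 7.8,"wx": 0,"wy": 0,"wz": 0,"claw": 70},
  {"x": -0.05,"y": 0.06,"z": 7.8,"wx": 0,"wy": 0,"wz": 0,"claw": 70},
])

```text
clock: 4.2
position: [0.5204, -0.3034, 0.0372]
tool_rot: [-3.137, -0.002, -1.563]
force: [-0.1, 0.5, 0.8]
grip_width: 0.0593
```

>>> jog_arm([
  {"x": -0.05,"y": 0.1,"z": 0.2,"wx": 0,"wy": 0,"wz": 0,"claw": 70},
  {"x": -0.05,"y": 0.1,"z": 0.2,"wx": 0,"wy": 0,"wz": 0,"claw": 70},
  {"x": -0.05,"y": 0.1,"z": 0.2,"wx": 0,"wy": 0,"wz": 0,"claw": 10},
  {"x": -0.05,"y": 0.1,"z": 0.2,"wx": 0,"wy": 0,"wz": 0,"claw": 10},
  {"x": -0.05,"y": 0.1,"z": 0.2,"wx": 0,"wy": 0,"wz": 0,"claw": 10},
  {"x": -0.05,"y": 0.1,"z": 0.2,"wx": 0,"wy": 0,"wz": 0,"claw": 10},
  {"x": -0.05,"y": 0.1,"z": 0.2,"wx": 0,"wy": 0,"wz": 0,"claw": 10},
  {"x": -0.05,"y": 0.1,"z": 0.2,"wx": 0,"wy": 0,"wz": 0,"claw": 10},
], squeeze=40)

```text
clock: 5.2
position: [0.5194, -0.3029, 0.0353]
tool_rot: [-3.137, -0.002, -1.564]
force: [-1.3, 0.9, 4.5]
grip_width: 0.0195
```

```bash
python3 - <<'E'
from h import *
s=bot.observe(); print(s["clock"],s["position"],s["tool_rot"],s["force"],s["grip_width"],s["qd"])
w=grab("wrist","w4"); 
E
```

```text
5.2 [ 0.51943504 -0.30292607  0.03534418] [-3.13721166e+00 -1.84449684e-03 -1.56353972e+00] [-1.34018205  0.94427089  4.54247096] 0.01947570207001011 [-0.00010272 -0.00258881  0.00014946  0.00023478 -0.00029944  0.00262339
  0.00021587]
```

View pics/w4.png

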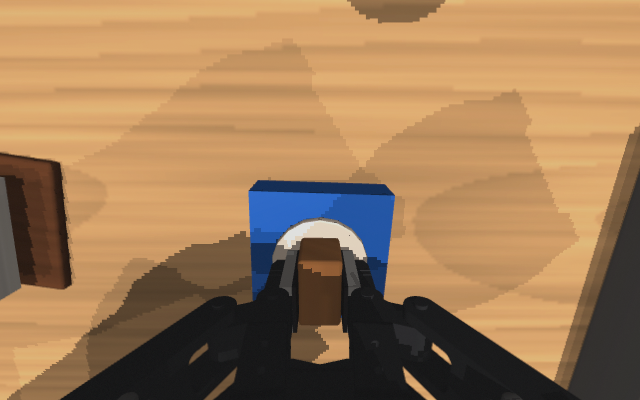

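>>> jog_arm([
  {"x": 0,"y": 0,"z": -1,"wx": 0,"wy": 0,"wz": 0,"claw": 10},
  {"x": 0,"y": 0,"z": -3,"wx": 0,"wy": 0,"wz": 0,"claw": 10},
  {"x": 0,"y": 0,"z": -7,"wx": 0,"wy": 0,"wz": 0,"claw": 10},
  {"x": 0,"y": 0,"z": -11,"wx": 0,"wy": 0,"wz": 0,"claw": 10},
  {"x": -5,"y": 0,"z": -13,"wx": 0,"wy": 0,"wz": 0,"claw": 10},
  {"x": -10,"y": 0,"z": -13,"wx": 0,"wy": 0,"wz": 0,"claw": 10},
  {"x": -10,"y": 0,"z": -13,"wx": 0,"wy": 0,"wz": 0,"claw": 10},
  {"x": -10,"y": 0,"z": -13,"wx": 0,"wy": 0,"wz": 0,"claw": 10},
])

```text
clock: 6.25
position: [0.5183, -0.203, 0.1662]
tool_rot: [-3.136, -0.002, -1.563]
force: [-0.3, -0.3, -0.8]
grip_width: 0.0195
```

```bash
python3 - <<'E'
from h import *
s=bot.observe(); print(s["clock"],s["position"],s["tool_rot"],s["force"],s["grip_width"])
w=grab("wrist","w5"); d=grab("side","s5"); p=proj(d,s["position"])[0].astype(int); print(p)
crop(d,"c6",p[0]-60,p[1]-50,p[0]+60,p[1]+50,6)
E
```

```text
6.25 [ 0.51829125 -0.20295333  0.16618203] [-3.13616009e+00 -2.20418100e-03 -1.56342060e+00] [-0.2636667  -0.25925575 -0.78191341] 0.01952527941480279
[339 114]
```

View pics/w5.png

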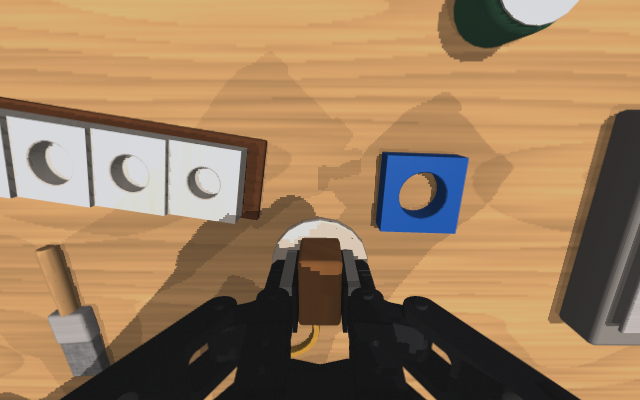

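View pics/c6.png

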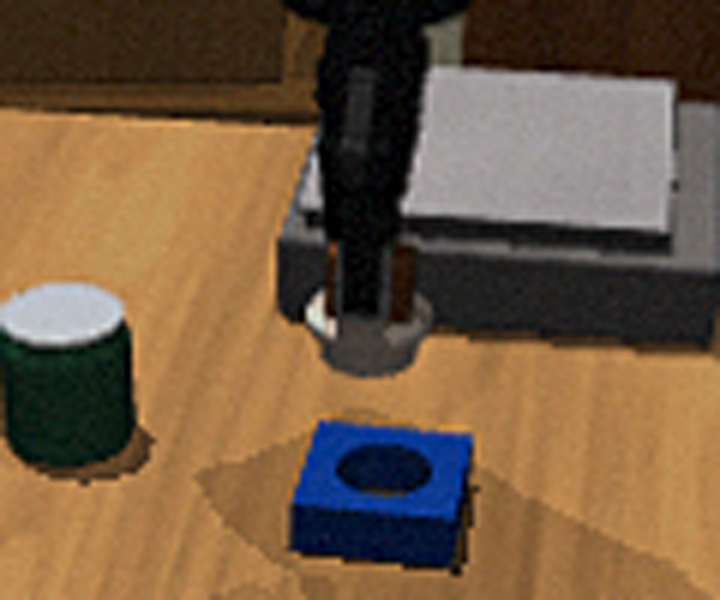

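>>> jog_arm([
  {"x": -6,"y": 2,"z": 0,"wx": 0.3,"wy": 0,"wz": 0,"claw": 10},
  {"x": -12,"y": 4,"z": 0,"wx": 0.3,"wy": 0,"wz": 0,"claw": 10},
  {"x": -17,"y": 4,"z": 0,"wx": 0.3,"wy": 0,"wz": 0,"claw": 10},
  {"x": -19,"y": 4,"z": 0,"wx": 0.3,"wy": 0,"wz": 0,"claw": 10},
  {"x": -19,"y": 4,"z": 0,"wx": 0.3,"wy": 0,"wz": 0,"claw": 10},
  {"x": -19,"y": 4,"z": 0,"wx": 0.3,"wy": 0,"wz": 0,"claw": 10},
])

```text
clock: 7.1
position: [0.477, -0.0155, 0.1652]
tool_rot: [-3.131, -0.003, -1.567]
force: [-0.3, 0.1, -0.2]
grip_width: 0.0191
```

```bash
python3 - <<'E'
from h import *
s=bot.observe(); print(s["clock"],s["position"],s["tool_rot"],s["force"],s["grip_width"],s["qpos"])
w=grab("wrist","w6"); d=grab("side","s6"); p=proj(d,s["position"])[0].astype(int); print(p)
crop(d,"c7",p[0]-60,p[1]-50,p[0]+60,p[1]+50,6)
E
```

```text
7.1 [ 0.47701404 -0.01547671  0.16522168] [-3.13121192e+00 -2.88858231e-03 -1.56672635e+00] [-0.27999716  0.08421815 -0.24571661] 0.019090974198840437 [-0.66612607  0.49539304  0.76959719  2.07932888 -0.50469575  0.74682777
 -1.14546675]
[348 159]
```

View pics/w6.png

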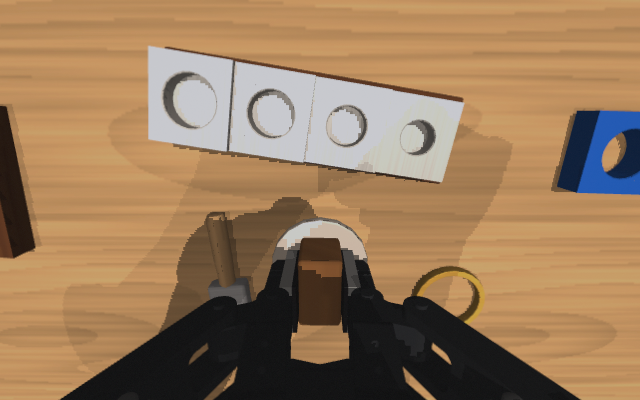

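View pics/c7.png

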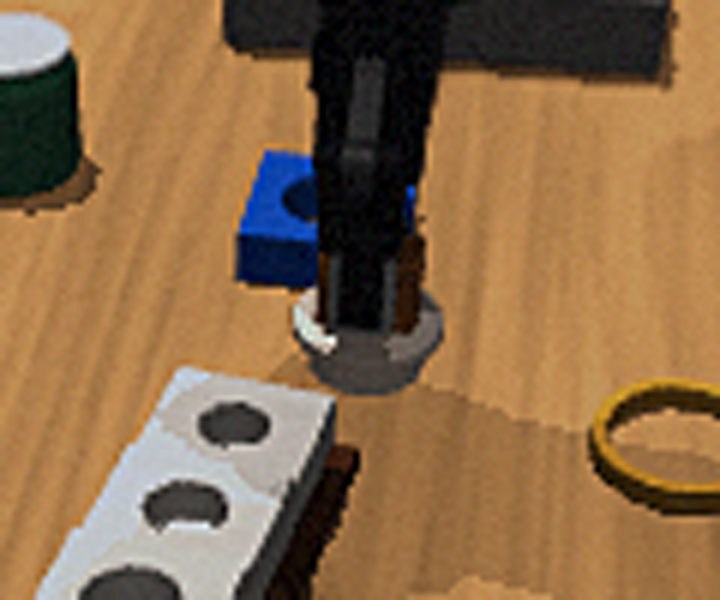

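```bash
python3 - <<'E'
from h import *
w=load("w6")
crop(w,"c8",145,40,305,165,5); crop(w,"c9",305,80,465,190,5)
E
```

```text
(no output)
```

View pics/c8.png

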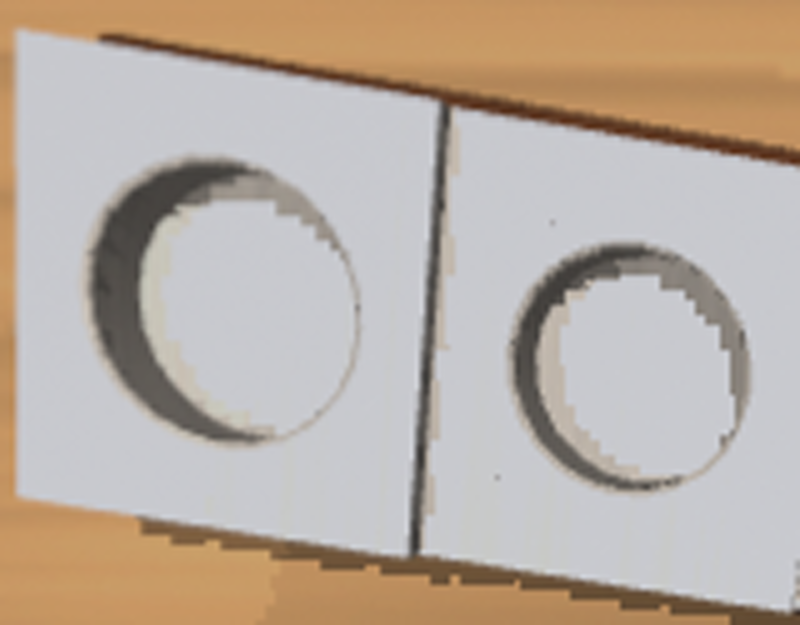

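View pics/c9.png

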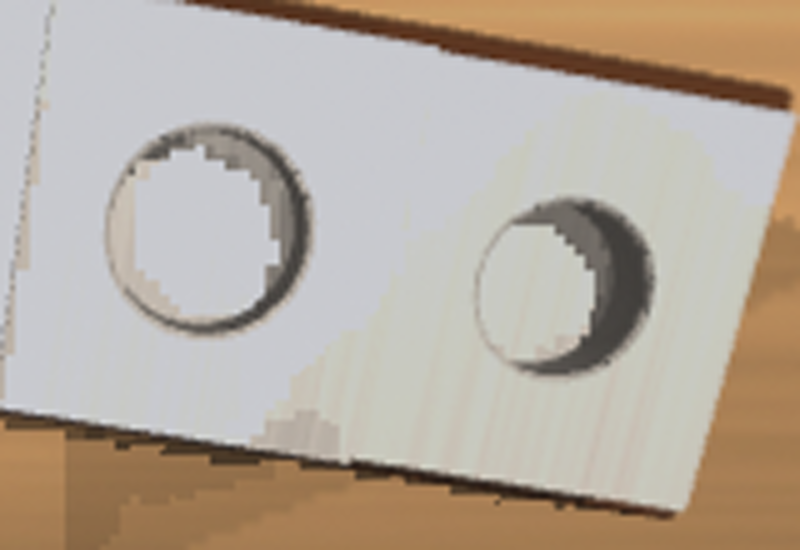

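```bash
python3 - <<'E'
from h import *
w=load("w6"); t=load("top1"); w1=load("w1")
bb={4:((86,361,153,446),(145,40),.062),3:((508,750,241,493),(145,40),.056),2:((105,312,122,337),(305,80),.05),1:((475,655,196,379),(305,80),.044)}
C={}
for k,(b,o,z) in bb.items():
    l,r,u,d=b; pts=np.array([[(l+r)/2,(u+d)/2],[l,(u+d)/2-10],[r,(u+d)/2+10],[(l+r)/2-10,u],[(l+r)/2+10,d]])/5+np.array(o)-.4
    P=plane(w,pts,z); C[k]=P[0]; print(k,P[0].round(4),"diam",np.linalg.norm(P[1]-P[2])*1e3,np.linalg.norm(P[3]-P[4])*1e3)
A=np.array([C[k] for k in (1,2,3,4)]); print(np.diff(A,axis=0),np.linalg.norm(np.diff(A[:,:2],axis=0),axis=1))
u=(A[3]-A[0])[:2];print("yaw",np.degrees(np.arctan2(-u[0],u[1])))
for k in C: print("top",k,proj(t,C[k]),"w1",proj(w1,C[k]), "w5",proj(load("w5"),C[k]))
o=(np.array([371,206]),np.array([382,247]),np.array([392,284]))
for k,uv in zip((4,3,2),o): print(k,tri([(w1,uv),(w,proj(w,C[k])[0])]))
# line fit with 62 spacing
v=np.array([-1.5,-.5,.5,1.5])*.062; m=A[:,:2].mean(0); uu=u/np.linalg.norm(u); print("model",m+v[:,None]*uu)
crop(load("w5"),"c10",0,110,250,220,3)
E
```

```text
4 [0.5634 0.0838 0.062 ] diam 41.834476832224404 42.4641938588249
3 [0.5537 0.0231 0.056 ] diam 38.35894494079395 38.3026971236699
2 [ 0.5441 -0.0379  0.05  ] diam 34.28030001842841 34.4824911254242
1 [ 0.5346 -0.0995  0.044 ] diam 31.224962759008214 31.141322234552742
[[0.00951035 0.06157261 0.006     ]
 [0.0095965  0.06104064 0.006     ]
 [0.00970589 0.06069861 0.006     ]] [0.06230276 0.0617904  0.06146972]
yaw -8.932600679976984
top 4 [[286.48244563 203.28073662]] w1 [[372.32830102 207.00837283]] w5 [[-35.29982718 151.40083917]]
top 3 [[312.26102211 208.04849051]] w1 [[383.09139591 247.60032388]] w5 [[ 48.5043514  162.52924516]]
top 2 [[337.95431861 212.72869344]] w1 [[392.80606195 283.81779045]] w5 [[127.70445366 172.88149263]]
top 1 [[363.6630718  217.33690645]] w1 [[401.66342561 316.42120492]] w5 [[202.74046656 182.52885761]]
4 (array([0.56299173, 0.08486081, 0.05948179]), [np.float64(0.0005035820962329395), np.float64(0.0005035820962329277)])
3 (array([0.55320498, 0.02347333, 0.05386385]), [np.float64(0.0004860827628096263), np.float64(0.00048608276280971143)])
2 (array([ 0.54351794, -0.03793832,  0.04956287]), [np.float64(0.0005623076082543575), np.float64(0.0005623076082546197)])
model [[ 0.53450426 -0.09946434]
 [ 0.54413115 -0.0382163 ]
 [ 0.55375805  0.02303175]
 [ 0.56338494  0.08427979]]
```

View pics/c10.png

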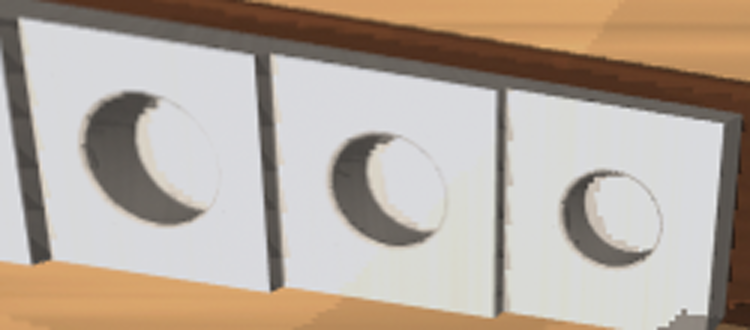

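>>> jog_arm([
  {"x": 5,"y": -0.3,"z": 1.5,"wx": -0.35,"wy": 0,"wz": 0,"claw": 10},
  {"x": 8.4,"y": -0.3,"z": 2.5,"wx": -0.35,"wy": 0,"wz": 0,"claw": 10},
  {"x": 8.4,"y": -0.3,"z": 2.5,"wx": -0.35,"wy": 0,"wz": 0,"claw": 10},
  {"x": 8.4,"y": -0.3,"z": 2.5,"wx": -0.35,"wy": 0,"wz": 0,"claw": 10},
  {"x": 8.4,"y": -0.3,"z": 2.5,"wx": -0.35,"wy": 0,"wz": 0,"claw": 10},
])

```text
clock: 7.82
position: [0.4807, -0.0989, 0.1406]
tool_rot: [-3.137, -0.002, -1.566]
force: [-0.1, 1.0, -0.9]
grip_width: 0.019
```

```bash
python3 - <<'E'
from h import *
s=bot.observe(); print(s["clock"],s["position"],s["tool_rot"],s["force"],s["grip_width"])
w=grab("wrist","w7"); p=proj(w,[.5345,-.0995,.044])[0]; print(p)
x0,y0=int(p[0])-70,max(0,int(p[1])-60); print(x0,y0); crop(w,"c11",x0,y0,x0+140,y0+140,5)
E
```

```text
7.825 [ 0.48067311 -0.09888604  0.14058747] [-3.13720258e+00 -2.44944223e-03 -1.56629159e+00] [-0.10822049  0.97748504 -0.91367045] 0.019044402900616784
[319.90298635 143.28214907]
249 83
```

View pics/c11.png

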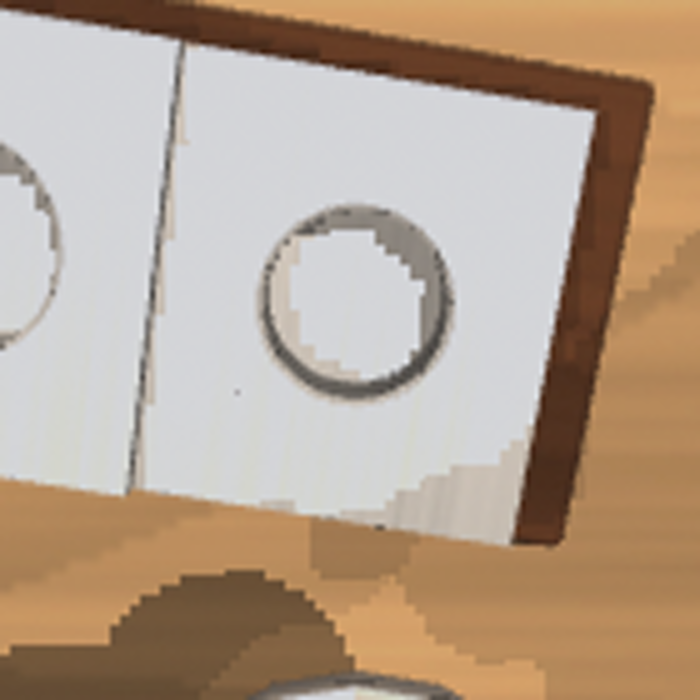

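>>> jog_arm([
  {"x": 0.06,"y": -4,"z": 0,"wx": 0,"wy": 0,"wz": 0,"claw": 10},
  {"x": 0.06,"y": -5.4,"z": 2,"wx": 0,"wy": 0,"wz": 0,"claw": 10},
  {"x": 0.06,"y": -5.4,"z": 5,"wx": 0,"wy": 0,"wz": 0,"claw": 10},
  {"x": 0.06,"y": -5.4,"z": 6,"wx": 0,"wy": 0,"wz": 0,"claw": 10},
  {"x": 0.06,"y": -5.4,"z": 6,"wx": 0,"wy": 0,"wz": 0,"claw": 10},
  {"x": 0.06,"y": -5.4,"z": 6,"wx": 0,"wy": 0,"wz": 0,"claw": 10},
])

```text
clock: 8.62
position: [0.5353, -0.0993, 0.0818]
tool_rot: [-3.136, -0.002, -1.566]
force: [-0.1, 0.4, -1.4]
grip_width: 0.0193
```

```bash
python3 - <<'E'
from h import *
s=bot.observe(); print(s["clock"],s["position"],s["tool_rot"],s["force"],s["grip_width"])
w=grab("wrist","w8"); d=grab("side","s8"); p=proj(d,s["position"])[0].astype(int); print(p)
crop(d,"c12",p[0]-50,p[1]-50,p[0]+50,p[1]+50,7)
E
```

```text
8.625 [ 0.53534645 -0.09929555  0.08178463] [-3.13601478e+00 -2.49736210e-03 -1.56598511e+00] [-0.124097    0.36444904 -1.38170778] 0.019348285073898096
[326 166]
```

View pics/w8.png

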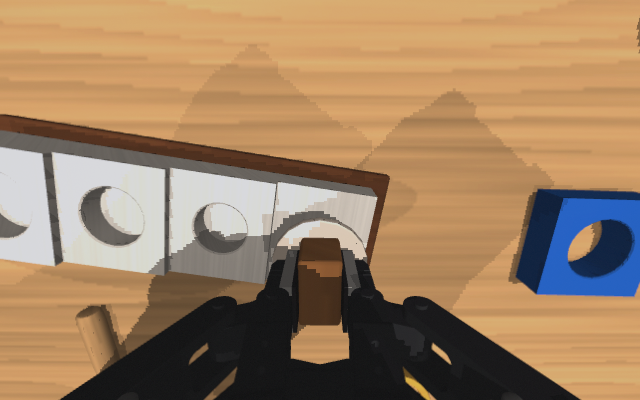

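View pics/c12.png

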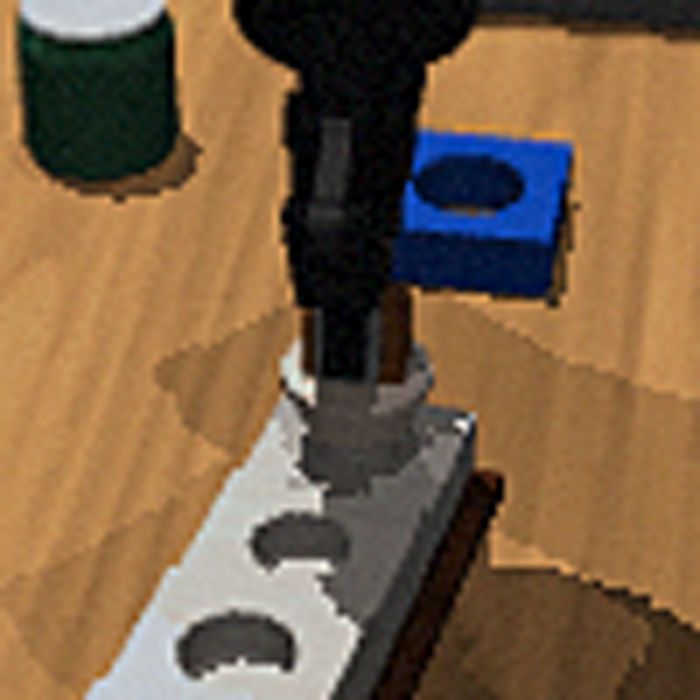

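>>> jog_arm([
  {"x": 0.02,"y": 0.06,"z": 0.7,"wx": 0,"wy": 0,"wz": 0,"claw": 10},
  {"x": 0.02,"y": 0.06,"z": 1.1,"wx": 0,"wy": 0,"wz": 0,"claw": 10},
  {"x": 0.02,"y": 0.06,"z": 1.3,"wx": 0,"wy": 0,"wz": 0,"claw": 10},
  {"x": 0.02,"y": 0.06,"z": 1.45,"wx": 0,"wy": 0,"wz": 0,"claw": 10},
  {"x": 0.02,"y": 0.06,"z": 1.5,"wx": 0,"wy": 0,"wz": 0,"claw": 10},
  {"x": 0.02,"y": 0.06,"z": 1.5,"wx": 0,"wy": 0,"wz": 0,"claw": 10},
])

```text
clock: 9.48
position: [0.5349, -0.0995, 0.0668]
tool_rot: [-3.136, -0.002, -1.566]
force: [-0.3, -0.2, 2.7]
grip_width: 0.0194
```

>>> jog_arm([
  {"x": 0,"y": 0,"z": 0.1,"wx": 0,"wy": 0,"wz": 0,"claw": 10},
  {"x": 0,"y": 0,"z": 0.1,"wx": 0,"wy": 0,"wz": 0,"claw": 10},
  {"x": 0,"y": 0,"z": 0.1,"wx": 0,"wy": 0,"wz": 0,"claw": 10},
])

```text
clock: 9.85
position: [0.5348, -0.0996, 0.0659]
tool_rot: [-3.136, -0.002, -1.566]
force: [-2.9, 0.4, 5.0]
grip_width: 0.0193
```

```bash
python3 - <<'E'
from h import *
s=bot.observe(); print(s["clock"],s["position"],s["tool_rot"],s["force"],s["grip_width"])
d=grab("side","s9"); p=proj(d,s["position"])[0].astype(int); print(p)
crop(d,"c13",p[0]-40,p[1]-40,p[0]+40,p[1]+40,8)
E
```

```text
9.85 [ 0.53483919 -0.09959966  0.0659423 ] [-3.13576127e+00 -2.31068673e-03 -1.56608484e+00] [-2.91013882  0.42898809  5.03030231] 0.019266324781716367
[326 172]
```

View pics/c13.png

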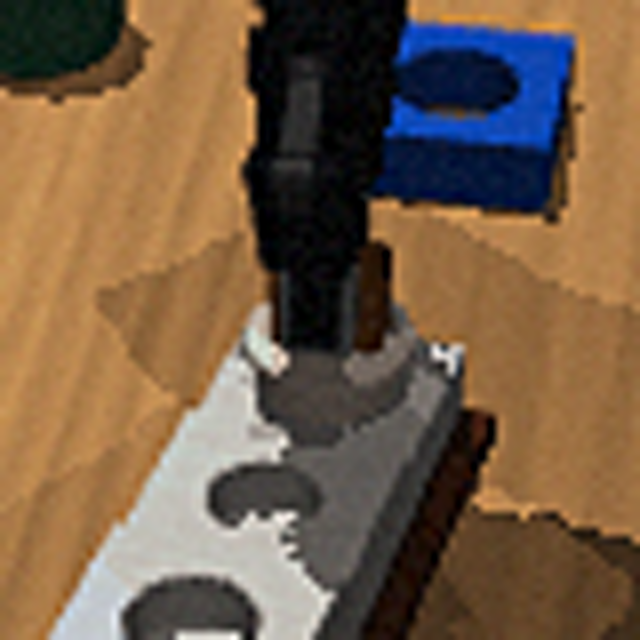

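>>> jog_arm([
  {"x": 0,"y": 0,"z": -1.5,"wx": 0,"wy": 0,"wz": 0,"claw": 10},
  {"x": -1.5,"y": -0.3,"z": -3,"wx": 0,"wy": 0,"wz": 0,"claw": 10},
  {"x": -5,"y": -0.8,"z": -3,"wx": 0,"wy": 0,"wz": 0,"claw": 10},
  {"x": -6.14,"y": -0.95,"z": -2.4,"wx": 0,"wy": 0,"wz": 0,"claw": 10},
  {"x": -6.14,"y": -0.95,"z": -2,"wx": 0,"wy": 0,"wz": 0,"claw": 10},
  {"x": -6.14,"y": -0.95,"z": -2,"wx": 0,"wy": 0,"wz": 0,"claw": 10},
  {"x": -6.14,"y": -0.95,"z": -2,"wx": 0,"wy": 0,"wz": 0,"claw": 10},
])

```text
clock: 10.78
position: [0.5438, -0.0392, 0.086]
tool_rot: [-3.136, -0.003, -1.567]
force: [0.4, 0.0, -1.1]
grip_width: 0.0192
```

```bash
python3 - <<'E'
from h import *
s=bot.observe(); print(s["clock"],s["position"],s["tool_rot"],s["force"],s["grip_width"])
d=grab("side","s10"); p=proj(d,s["position"])[0].astype(int); print(p)
crop(d,"c14",p[0]-40,p[1]-40,p[0]+40,p[1]+40,8)
w=grab("wrist","w10"); p=proj(w,[.5538,.0230,.056])[0];print(p); crop(w,"c15",int(p[0])-60,int(p[1])-60,int(p[0])+60,int(p[1])+60,5)
E
```

```text
10.775 [ 0.54384235 -0.03920691  0.08600773] [-3.13573350e+00 -2.68707456e-03 -1.56749195e+00] [ 0.41911432  0.0149635  -1.06987229] 0.01917146697657386
[318 180]
[217.15671174 227.61774565]
```

View pics/c14.png

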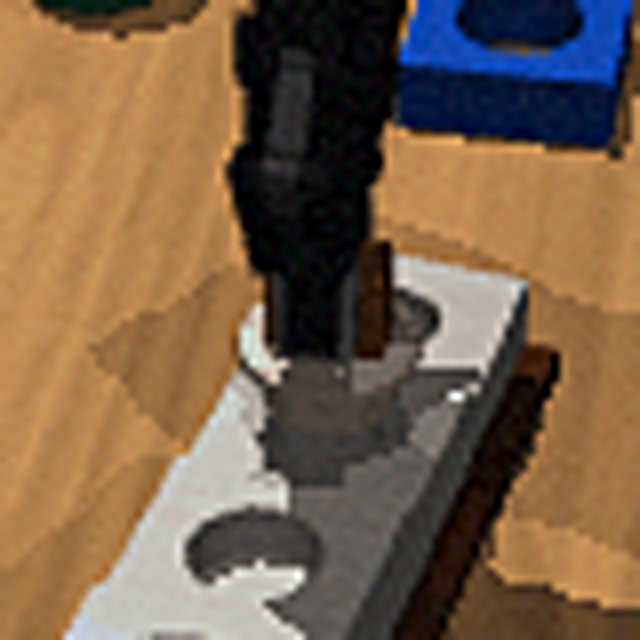

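View pics/c15.png

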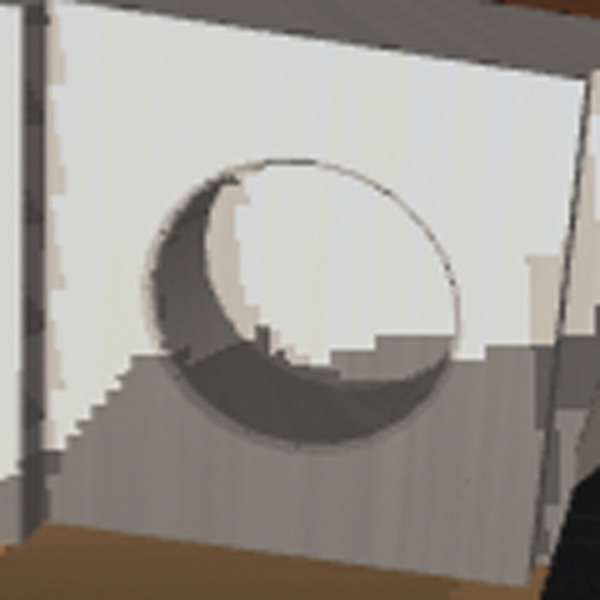

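>>> jog_arm([
  {"x": -0.11,"y": -0.04,"z": 0.5,"wx": 0,"wy": 0,"wz": 0,"claw": 10},
  {"x": -0.11,"y": -0.04,"z": 0.9,"wx": 0,"wy": 0,"wz": 0,"claw": 10},
  {"x": -0.11,"y": -0.04,"z": 1.1,"wx": 0,"wy": 0,"wz": 0,"claw": 10},
  {"x": -0.11,"y": -0.04,"z": 1.25,"wx": 0,"wy": 0,"wz": 0,"claw": 10},
  {"x": -0.11,"y": -0.04,"z": 1.35,"wx": 0,"wy": 0,"wz": 0,"claw": 10},
  {"x": -0.11,"y": -0.04,"z": 1.35,"wx": 0,"wy": 0,"wz": 0,"claw": 10},
])

```text
clock: 11.62
position: [0.5444, -0.0378, 0.0726]
tool_rot: [-3.136, -0.002, -1.567]
force: [-1.2, -0.7, 2.6]
grip_width: 0.0194
```

>>> jog_arm([
  {"x": 0,"y": 0,"z": 0.08,"wx": 0,"wy": 0,"wz": 0,"claw": 10},
  {"x": 0.07,"y": 0,"z": 0.08,"wx": 0,"wy": 0,"wz": 0,"claw": 10},
  {"x": 0.07,"y": 0,"z": 0.08,"wx": 0,"wy": 0,"wz": 0,"claw": 10},
  {"x": 0,"y": 0.07,"z": 0.08,"wx": 0,"wy": 0,"wz": 0,"claw": 10},
  {"x": 0,"y": 0.07,"z": 0.08,"wx": 0,"wy": 0,"wz": 0,"claw": 10},
  {"x": 0,"y": -0.07,"z": 0.08,"wx": 0,"wy": 0,"wz": 0,"claw": 10},
  {"x": 0,"y": -0.07,"z": 0.08,"wx": 0,"wy": 0,"wz": 0,"claw": 10},
  {"x": 0,"y": 0,"z": 0.08,"wx": 0,"wy": 0,"wz": 0,"claw": 10},
])

```text
clock: 12.62
position: [0.5449, -0.0379, 0.072]
tool_rot: [-3.134, -0.003, -1.567]
force: [2.6, 0.1, 5.2]
grip_width: 0.0191
```

```bash
python3 - <<'E'
from h import *
s=bot.observe(); print(s["clock"],s["position"],s["tool_rot"],s["force"],s["grip_width"])
E
```

```text
12.625 [ 0.54493521 -0.03787527  0.07204966] [-3.13445746e+00 -2.57952689e-03 -1.56718183e+00] [2.61966762 0.1491538  5.24072661] 0.019078438571981764
```

>>> jog_arm([
  {"x": 0,"y": 0,"z": -1.5,"wx": -0.15,"wy": 0,"wz": 0,"claw": 10},
  {"x": -1.5,"y": -0.3,"z": -3,"wx": -0.15,"wy": 0,"wz": 0,"claw": 10},
  {"x": -5,"y": -0.8,"z": -3,"wx": -0.15,"wy": 0,"wz": 0,"claw": 10},
  {"x": -6.12,"y": -0.9,"z": -2.4,"wx": -0.15,"wy": 0,"wz": 0,"claw": 10},
  {"x": -6.12,"y": -0.9,"z": -2,"wx": -0.15,"wy": 0,"wz": 0,"claw": 10},
  {"x": -6.12,"y": -0.9,"z": -2,"wx": -0.15,"wy": 0,"wz": 0,"claw": 10},
  {"x": -6.12,"y": -0.9,"z": -2,"wx": -0.15,"wy": 0,"wz": 0,"claw": 10},
])

```text
clock: 13.5
position: [0.5535, 0.0223, 0.0921]
tool_rot: [-3.137, -0.003, -1.569]
force: [0.2, -0.1, -1.0]
grip_width: 0.0193
```

```bash
python3 - <<'E'
from h import *
s=bot.observe(); print(s["clock"],s["position"],s["tool_rot"],s["force"],s["grip_width"])
d=grab("side","s11"); p=proj(d,s["position"])[0].astype(int); print(p)
crop(d,"c16",p[0]-40,p[1]-40,p[0]+40,p[1]+40,8)
w=grab("wrist","w11"); p=proj(w,[.5634,.0842,.062])[0];print(p); crop(w,"c17",int(p[0])-60,int(p[1])-60,int(p[0])+60,int(p[1])+60,5)
E
```

```text
13.5 [0.55353458 0.02230357 0.09214773] [-3.13703746e+00 -2.91683579e-03 -1.56861944e+00] [ 0.19113367 -0.08768253 -1.00703776] 0.019299927478462216
[309 195]
[217.68814588 227.72801571]
```

View pics/c16.png

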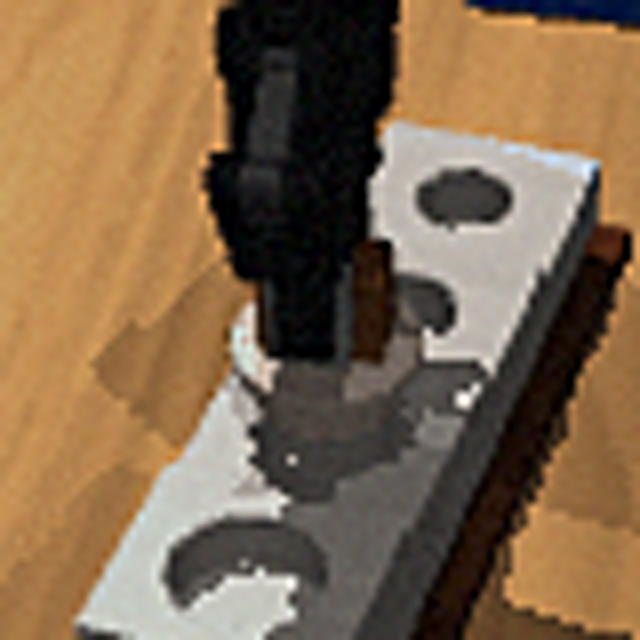

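View pics/w11.png

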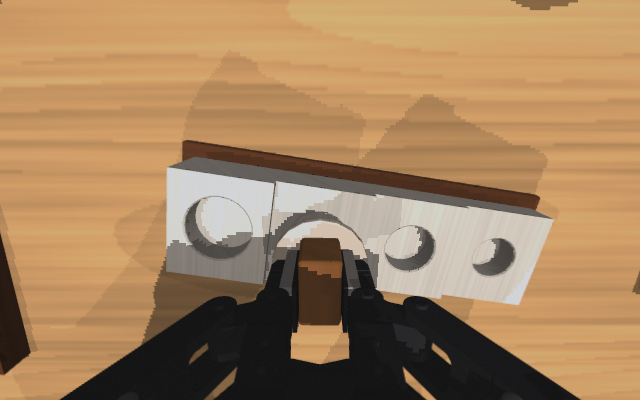

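>>> jog_arm([
  {"x": -0.07,"y": -0.03,"z": 0.5,"wx": 0,"wy": 0,"wz": 0,"claw": 10},
  {"x": -0.07,"y": -0.03,"z": 0.9,"wx": 0,"wy": 0,"wz": 0,"claw": 10},
  {"x": -0.07,"y": -0.03,"z": 1.1,"wx": 0,"wy": 0,"wz": 0,"claw": 10},
  {"x": -0.07,"y": -0.03,"z": 1.25,"wx": 0,"wy": 0,"wz": 0,"claw": 10},
  {"x": -0.07,"y": -0.03,"z": 1.38,"wx": 0,"wy": 0,"wz": 0,"claw": 10},
  {"x": -0.07,"y": -0.03,"z": 1.38,"wx": 0,"wy": 0,"wz": 0,"claw": 10},
])

```text
clock: 14.35
position: [0.554, 0.0233, 0.0785]
tool_rot: [-3.137, -0.003, -1.568]
force: [-2.3, -0.4, 4.1]
grip_width: 0.019
```

>>> jog_arm([
  {"x": 0,"y": 0.06,"z": 0.05,"wx": 0,"wy": 0,"wz": 0,"claw": 10},
  {"x": 0,"y": 0.06,"z": 0.05,"wx": 0,"wy": 0,"wz": 0,"claw": 10},
  {"x": 0,"y": 0.06,"z": 0.05,"wx": 0,"wy": 0,"wz": 0,"claw": 10},
])

```text
clock: 14.72
position: [0.5538, 0.0233, 0.0782]
tool_rot: [-3.136, -0.003, -1.568]
force: [2.0, -0.0, 4.6]
grip_width: 0.0195
```

>>> jog_arm([
  {"x": 0.08,"y": 0,"z": 0.02,"wx": 0,"wy": 0,"wz": 0,"claw": 10},
  {"x": 0.08,"y": 0,"z": 0.02,"wx": 0,"wy": 0,"wz": 0,"claw": 10},
  {"x": 0.08,"y": 0,"z": 0.02,"wx": 0,"wy": 0,"wz": 0,"claw": 10},
])

```text
clock: 15.1
position: [0.5538, 0.0229, 0.078]
tool_rot: [-3.136, -0.002, -1.568]
force: [0.7, 2.6, 5.7]
grip_width: 0.0192
```

```bash
python3 - <<'E'
from h import *
w=load("w11"); t=load("w6")
crop(w,"c17",155,180,275,300,5); crop(load("w10"),"c18",130,160,300,300,4)
print(proj(w,[.5634,.0842,.062]))
E
```

```text
[[217.68814588 227.72801571]]
```

View pics/c17.png

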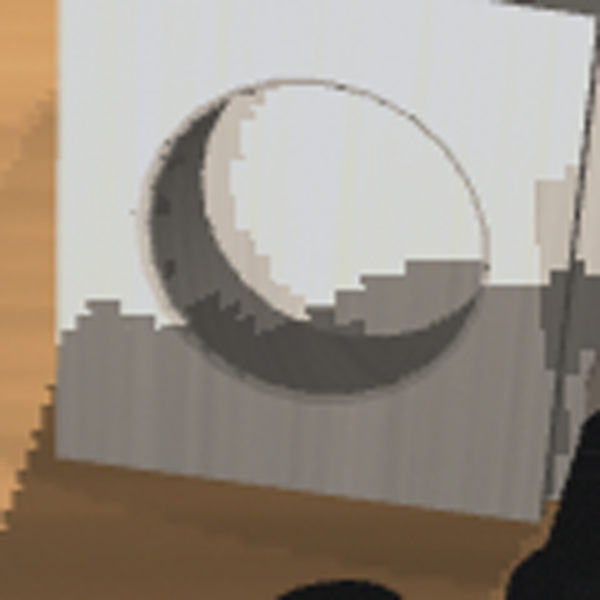

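```bash
python3 - <<'E'
from h import *
for n,(p) in {"s6":(348,159),"s5":(339,114)}.items():
    d=load(n); crop(d,"z"+n,p[0]-18,p[1]-12,p[0]+20,p[1]+22,16)
a=cv2.imread("pics/zs6.png");b=cv2.imread("pics/zs5.png"); cv2.imwrite("pics/z.png",cv2.resize(np.hstack([a,b]),(800,360)))
E
```

```text
(no output)
```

View pics/zs6.png

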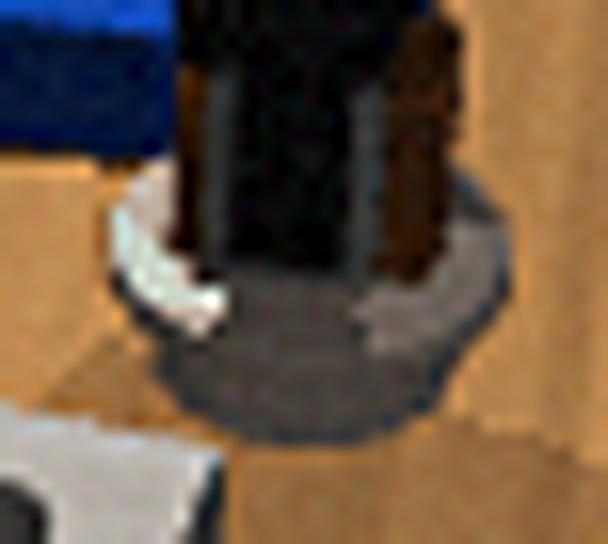

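View pics/zs5.png

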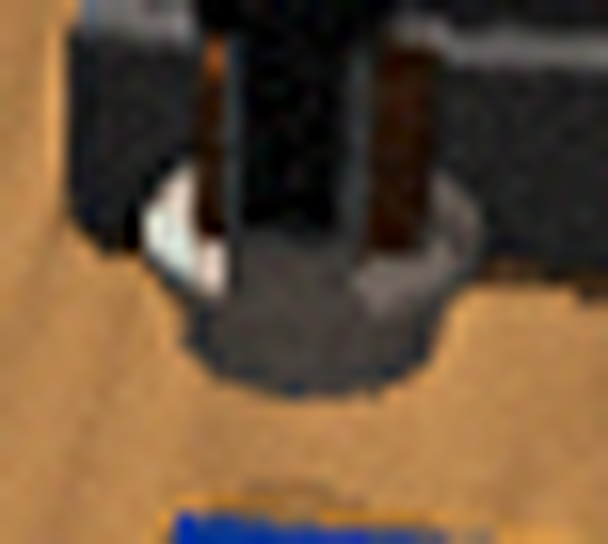

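>>> jog_arm([
  {"x": 0,"y": 0,"z": -2,"wx": 0,"wy": 0,"wz": 0,"claw": 10},
  {"x": 0,"y": 0,"z": -5,"wx": 0,"wy": 0,"wz": 0,"claw": 10},
  {"x": -5,"y": 2,"z": -9,"wx": 0,"wy": 0,"wz": 0,"claw": 10},
  {"x": -9,"y": 4,"z": -14,"wx": 0,"wy": 0,"wz": 0,"claw": 10},
  {"x": -13,"y": 6,"z": -19,"wx": 0,"wy": 0,"wz": 0,"claw": 10},
  {"x": -17,"y": 7,"z": -23,"wx": 0,"wy": 0,"wz": 0,"claw": 10},
  {"x": -18,"y": 7,"z": -27,"wx": 0,"wy": 0,"wz": 0,"claw": 10},
  {"x": -18,"y": 7,"z": -28,"wx": 0,"wy": 0,"wz": 0,"claw": 10},
  {"x": -18,"y": 7,"z": -28,"wx": 0,"wy": 0,"wz": 0,"claw": 10},
])

```text
clock: 16.23
position: [0.4815, 0.2029, 0.3568]
tool_rot: [-3.137, -0.002, -1.568]
force: [-0.1, -0.1, -1.8]
grip_width: 0.0194
```

```bash
python3 - <<'E'
from h import *
s=bot.observe(); print(s["clock"],s["position"],s["tool_rot"],s["force"],s["grip_width"])
d=grab("side","s12"); p=proj(d,s["position"])[0].astype(int); print(p)
crop(d,"c19",p[0]-40,max(0,p[1]-30),p[0]+40,p[1]+40,8)
w=grab("wrist","w12")
E
```

```text
16.225 [0.48149971 0.20285677 0.35675431] [-3.13660516e+00 -2.11471366e-03 -1.56804011e+00] [-0.13730161 -0.12865255 -1.77021427] 0.019438702883391973
[332 132]
```

View pics/c19.png

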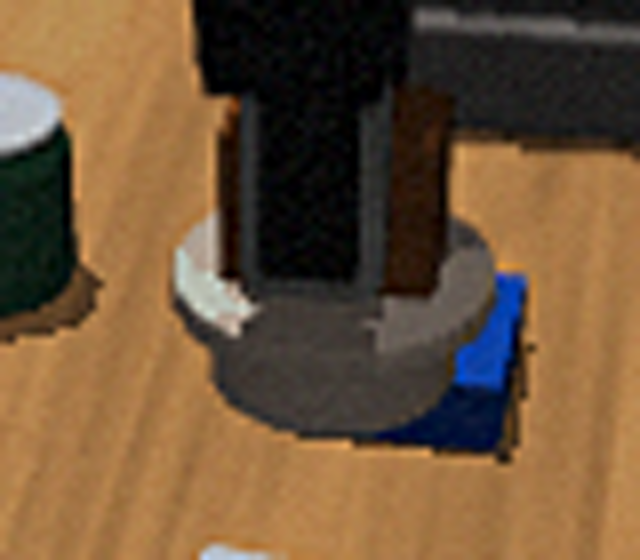

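View pics/w12.png

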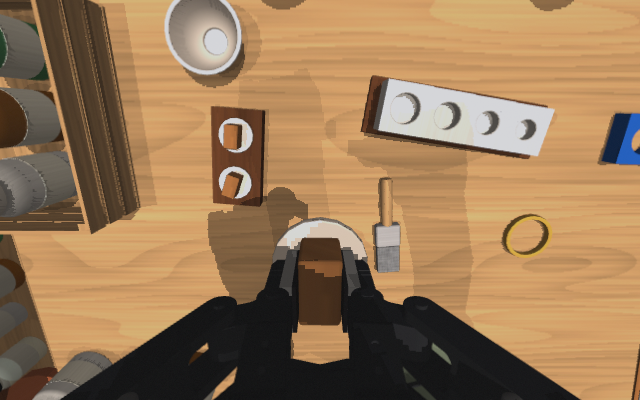

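```bash
python3 - <<'E'
from h import *
d=load("s12"); c=np.array([.4815,.2029]); z0=.3568-.0233; a=np.linspace(0,2*np.pi,400)
def ext(r,z): 
    P=proj(d,np.c_[c[0]+r*np.cos(a),c[1]+r*np.sin(a),np.full(400,z)]); return ((P[:,0].min(),P[:,0].max())-np.array([292,292])+.5)*8
print("flange",ext(.026,z0+.014),ext(.026,z0+.02))
for r in (.016,.018,.020): print(r,ext(r,z0+.006),ext(r,z0+.002),np.ptp(ext(r,z0+.004)))
E
```

```text
flange [166.15302667 491.88205012] [165.29695851 493.59849086]
0.016 [229.19533429 427.48958586] [229.42830938 426.6977637 ] 197.78075070481555
0.018 [216.8106918 439.9051869] [217.10771759 439.04909028] 222.51669344063248
0.02 [204.42607851 452.32946309] [204.78706244 451.40846864] 247.2610156010246
```

>>> jog_arm([
  {"x": 4,"y": -2.5,"z": 4,"wx": 0,"wy": 0,"wz": 0,"claw": 10},
  {"x": 8,"y": -5.5,"z": 8,"wx": 0,"wy": 0,"wz": 0,"claw": 10},
  {"x": 11.9,"y": -8.15,"z": 12,"wx": 0,"wy": 0,"wz": 0,"claw": 10},
  {"x": 11.9,"y": -8.15,"z": 17,"wx": 0,"wy": 0,"wz": 0,"claw": 10},
  {"x": 11.9,"y": -8.15,"z": 22,"wx": 0,"wy": 0,"wz": 0,"claw": 10},
  {"x": 11.9,"y": -8.15,"z": 24.5,"wx": 0,"wy": 0,"wz": 0,"claw": 10},
  {"x": 11.9,"y": -8.15,"z": 25.5,"wx": 0,"wy": 0,"wz": 0,"claw": 10},
  {"x": 11.9,"y": -8.15,"z": 25.7,"wx": 0,"wy": 0,"wz": 0,"claw": 10},
  {"x": 11.9,"y": -8.15,"z": 25.7,"wx": 0,"wy": 0,"wz": 0,"claw": 10},
])

```text
clock: 17.45
position: [0.5644, 0.0827, 0.1003]
tool_rot: [-3.137, -0.003, -1.569]
force: [0.2, -0.3, -1.0]
grip_width: 0.0191
```

```bash
python3 - <<'E'
from h import *
s=bot.observe(); print(s["clock"],s["position"],s["tool_rot"],s["force"],s["grip_width"])
d=grab("side","s13"); p=proj(d,s["position"])[0].astype(int); print(p)
crop(d,"c20",p[0]-40,max(0,p[1]-30),p[0]+40,p[1]+40,8)
E
```

```text
17.45 [0.56440042 0.08271991 0.10034561] [-3.13678366e+00 -2.86876544e-03 -1.56921501e+00] [ 0.17215443 -0.30431919 -1.04694221] 0.019131077066353367
[297 211]
```

View pics/c20.png

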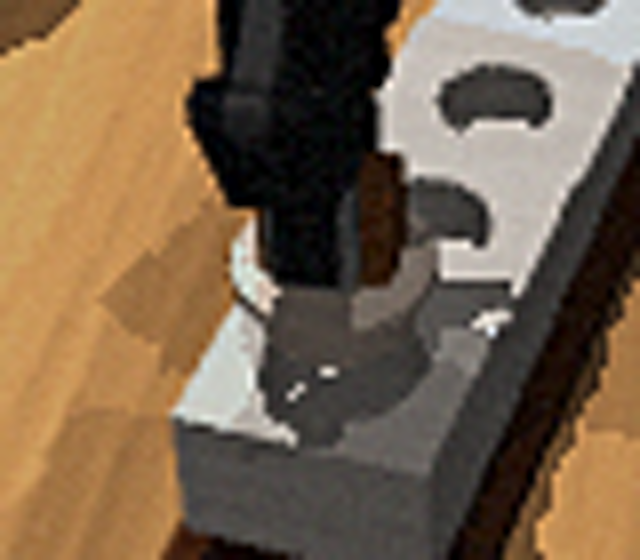

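>>> jog_arm([
  {"x": -0.15,"y": 0.1,"z": 0.3,"wx": 0,"wy": 0,"wz": 0,"claw": 10},
  {"x": -0.15,"y": 0.1,"z": 0.8,"wx": 0,"wy": 0,"wz": 0,"claw": 10},
  {"x": -0.15,"y": 0.1,"z": 1.2,"wx": 0,"wy": 0,"wz": 0,"claw": 10},
  {"x": -0.15,"y": 0.1,"z": 1.35,"wx": 0,"wy": 0,"wz": 0,"claw": 10},
  {"x": -0.15,"y": 0.1,"z": 1.35,"wx": 0,"wy": 0,"wz": 0,"claw": 10},
])

```text
clock: 18.12
position: [0.5635, 0.0842, 0.0869]
tool_rot: [-3.137, -0.003, -1.569]
force: [-1.2, 0.2, -1.3]
grip_width: 0.0194
```

Aligned to 0.1 mm of the target; now descend lightly.

>>> jog_arm([
  {"x": 0,"y": 0,"z": 0.15,"wx": 0,"wy": 0,"wz": 0,"claw": 10},
  {"x": 0,"y": 0,"z": 0.25,"wx": 0,"wy": 0,"wz": 0,"claw": 10},
  {"x": 0,"y": 0,"z": 0.3,"wx": 0,"wy": 0,"wz": 0,"claw": 10},
  {"x": 0,"y": 0,"z": 0.3,"wx": 0,"wy": 0,"wz": 0,"claw": 10},
])

```text
clock: 18.62
position: [0.5635, 0.0842, 0.0839]
tool_rot: [-3.137, -0.003, -1.569]
force: [-0.5, 0.9, -0.5]
grip_width: 0.0194
```

>>> jog_arm([
  {"x": 0,"y": 0,"z": 0.15,"wx": 0,"wy": 0,"wz": 0,"claw": 10},
  {"x": 0,"y": 0,"z": 0.25,"wx": 0,"wy": 0,"wz": 0,"claw": 10},
  {"x": 0,"y": 0,"z": 0.35,"wx": 0,"wy": 0,"wz": 0,"claw": 10},
  {"x": 0,"y": 0,"z": 0.35,"wx": 0,"wy": 0,"wz": 0,"claw": 10},
])

```text
clock: 19.12
position: [0.5635, 0.0842, 0.0803]
tool_rot: [-3.137, -0.003, -1.569]
force: [-0.8, -0.2, -0.9]
grip_width: 0.0194
```

In the pocket with no force. Home is expected at about 0.0713.

>>> jog_arm([
  {"x": 0,"y": 0,"z": 0.2,"wx": 0,"wy": 0,"wz": 0,"claw": 10},
  {"x": 0,"y": 0,"z": 0.4,"wx": 0,"wy": 0,"wz": 0,"claw": 10},
  {"x": 0,"y": 0,"z": 0.6,"wx": 0,"wy": 0,"wz": 0,"claw": 10},
  {"x": 0,"y": 0,"z": 0.75,"wx": 0,"wy": 0,"wz": 0,"claw": 10},
  {"x": 0,"y": 0,"z": 0.8,"wx": 0,"wy": 0,"wz": 0,"claw": 10},
  {"x": 0,"y": 0,"z": 0.8,"wx": 0,"wy": 0,"wz": 0,"claw": 10},
])

```text
clock: 19.88
position: [0.5635, 0.0841, 0.0722]
tool_rot: [-3.137, -0.003, -1.569]
force: [0.5, -0.7, -0.5]
grip_width: 0.0199
```

>>> jog_arm([
  {"x": 0,"y": 0,"z": 0.08,"wx": 0,"wy": 0,"wz": 0,"claw": 10},
  {"x": 0,"y": 0,"z": 0.13,"wx": 0,"wy": 0,"wz": 0,"claw": 10},
  {"x": 0,"y": 0,"z": 0.15,"wx": 0,"wy": 0,"wz": 0,"claw": 10},
  {"x": 0,"y": 0,"z": 0.15,"wx": 0,"wy": 0,"wz": 0,"claw": 10},
])

```text
clock: 20.38
position: [0.5636, 0.0842, 0.0708]
tool_rot: [-3.137, -0.003, -1.569]
force: [-0.9, -0.5, 2.6]
grip_width: 0.0193
```

```bash
python3 - <<'E'
from h import *
s=bot.observe(); print(s["clock"],s["position"],s["tool_rot"],s["force"],s["grip_width"])
d=grab("side","s14"); p=proj(d,s["position"])[0].astype(int); print(p)
crop(d,"c21",p[0]-40,max(0,p[1]-30),p[0]+40,p[1]+40,8)
E
```

```text
20.375 [0.56361341 0.08415546 0.07084374] [-3.13670598e+00 -2.83001814e-03 -1.56915569e+00] [-0.92272486 -0.50242951  2.57483162] 0.019329947559828774
[298 222]
```

View pics/c21.png

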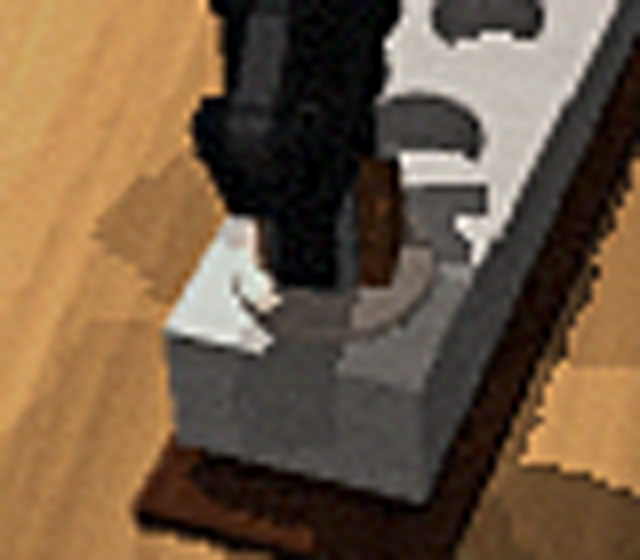

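>>> jog_arm([
  {"x": 0,"y": 0,"z": 0,"wx": 0,"wy": 0,"wz": 0,"claw": 30},
  {"x": 0,"y": 0,"z": 0,"wx": 0,"wy": 0,"wz": 0,"claw": 40},
  {"x": 0,"y": 0,"z": 0,"wx": 0,"wy": 0,"wz": 0,"claw": 60},
  {"x": 0,"y": 0,"z": 0,"wx": 0,"wy": 0,"wz": 0,"claw": 65},
  {"x": 0,"y": 0,"z": -1,"wx": 0,"wy": 0,"wz": 0,"claw": 65},
  {"x": 0,"y": 0,"z": -4,"wx": 0,"wy": 0,"wz": 0,"claw": 65},
  {"x": 0,"y": 0,"z": -9,"wx": 0,"wy": 0,"wz": 0,"claw": 65},
  {"x": 0,"y": 3,"z": -14,"wx": 0,"wy": 0,"wz": 0,"claw": 65},
  {"x": 0,"y": 5,"z": -15,"wx": 0,"wy": 0,"wz": 0,"claw": 65},
  {"x": 0,"y": 5,"z": -15,"wx": 0,"wy": 0,"wz": 0,"claw": 65},
])

```text
clock: 21.68
position: [0.5123, 0.0849, 0.222]
tool_rot: [-3.136, -0.001, -1.569]
force: [0.6, 0.9, -0.8]
grip_width: 0.0552
```

```bash
python3 - <<'E'
from h import *
s=bot.observe(); print(s["clock"],s["position"],s["force"],s["grip_width"])
d=grab("side","s15"); w=grab("wrist","w15")
crop(d,"c22",250,160,360,270,6)
E
```

```text
21.675 [0.51232414 0.0848824  0.22195503] [ 0.59446011  0.94644698 -0.75969951] 0.0552337370551922
```

View pics/c22.png

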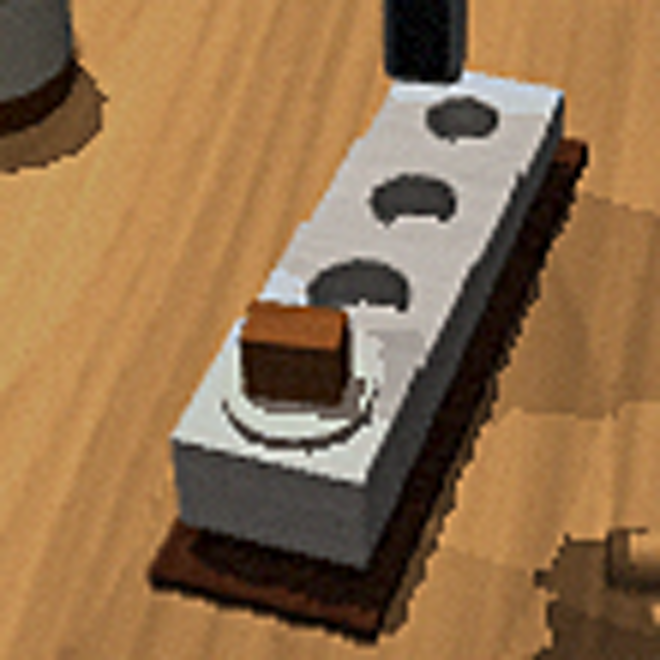

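View pics/w15.png

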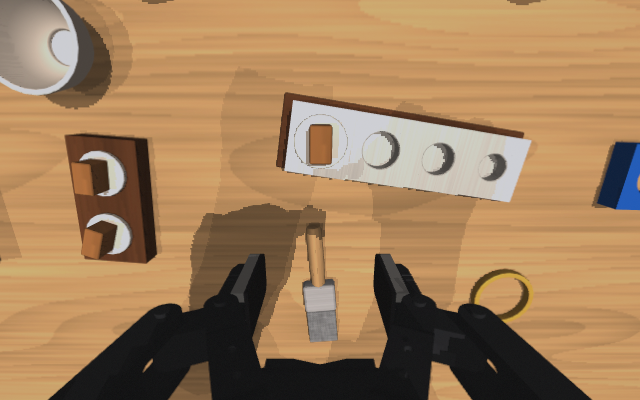

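```bash
python3 - <<'E'
from h import *
w=load("w15"); d=load("s15"); crop(w,"c23",280,95,370,185,7)
E
```

```text
(no output)
```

View pics/c23.png

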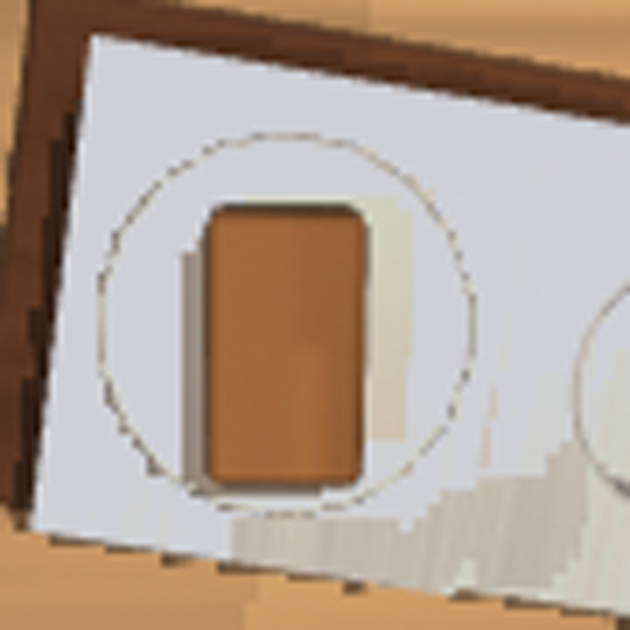

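```bash
python3 - <<'E'
from h import *
w=load("w15"); d=load("s15")
uw=np.array([287,346])/7+[280,95]-.43
# side: block top face corners in c22 (scale 6)
q=np.array([(255,300),(349,310),(342,348),(242,335)]).mean(0)/6+[250,160]-.42
print("block top",tri([(w,uw),(d,q)]))
P=plane(w,np.array([(209,206),(366,209),(362,487),(210,484)])/7+[280,95]-.43,.096);print(P.mean(0),np.linalg.norm(np.roll(P,-1,0)-P,axis=1))
F=plane(w,np.array([(98,322),(475,322),(286,131),(286,517)])/7+[280,95]-.43,.068);print(F.round(4),F.mean(0))
E
```

```text
block top (array([0.5628191 , 0.08342128, 0.09517432]), [np.float64(0.0005187910411228875), np.float64(0.0005187910411228951)])
[0.5630113  0.08362822 0.096     ] [0.01911007 0.03399337 0.01922122 0.03395927]
[[0.5637 0.1092 0.068 ]
 [0.5638 0.0578 0.068 ]
 [0.5887 0.0836 0.068 ]
 [0.5369 0.0835 0.068 ]] [0.56331011 0.08352863 0.068     ]
```

Block top sits at 95.2 mm (96 mm expected when home) and is concentric with step 4, so the stopper is home and the robot is clear.

```bash
python3 -c "
from workcell import bot
print(bot.job_done())"
```

```text
the job is handed in; nothing more can be done
None
```

The unmarked stopper fits gauge step 4 (41 mm pocket), so its plug is about 40 mm. It is fully home there, released, with the robot clear.

- **Trials:** I tried steps 1, 2, 3 and 4 in that order. On steps 1 to 3 the plug stopped on the rim, with at most 1.3 mm of spring travel and about 7 N. I also nudged it sideways lightly on steps 2 and 3, and it still did not go in. On step 4 it slid down with almost no force.
- **Diameter check:** After the step 3 trial I lifted the stopper and measured it in the side picture, which gave about 40 mm and agrees with the fit. Two earlier, lower-resolution side pictures were unclear, giving roughly 37 to 39 mm.
- **Seating:** The descent ended at the expected height with about 3.5 N on the springs. After release, the top of the grip block measured 95.2 mm from two views, against 96 mm expected. The flange looks flat and is within 1 mm of the measured centre of step 4.
- **Other things:** The bystanders in the last pictures, including the other two stoppers, looked undisturbed. I judged that by eye and did not measure them. Arm time was about 22 s of the 72 s allowed.

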